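# Carry the model-railway display to its stand without the wagon running into the buffers

### The job

Pick up the model-railway display by the top of its brick wall, carry it across and set it down squarely in the middle of the low cream display stand, then let go. The wagon runs almost without friction on its rails: keep it from running into either buffer stop, from start to finish, without touching it, and leave it standing still. Leave the other things where they are.

Things in the scene. Friction and masses are not known exactly. Their poses are not given: they have to be found in the camera images.
- display: Model-railway display, 0.42 kg without the wagon. Origin under the centre of its dark wooden plinth, 280 (x) x 110 (y) x 16 mm. x runs along the track, y towards the brick wall, z up. Wall: 18 mm thick, centre line at y = +40 mm, as long as the plinth, top 112 mm above the underside. Track centre line at y = -18 mm. It starts on the table on one side, the stand is on the other.
- display_grip (a point): On the wall's mid-plane, halfway along it, 93 mm above the plinth's underside and 19 mm below the wall's top (display frame 0, +40, +93 mm). Grip here from above across the wall's 18 mm thickness (fingers close along y); then the fingertips clear the wagon. Grip with 30 N or more. Axes as the display's.
- wagon (a joint): Where the wagon stands along the track: m along the display's +x, 0 in the middle. Its buffers meet the stops at +-0.079; keep within 0.076. It starts at rest within 35 mm of the middle. It runs almost freely (loses about 10 % of its speed a second): its acceleration along the track is 9.81 x the downward slope of the display's x axis (rad) minus the display's own acceleration along x.
- wagon_mid (a point): Top middle of the yellow goods wagon with its load of logs: 80 mm long and 90 mm with its buffers, 50 mm wide, about 0.15 kg (varies); its load is no higher than 66 mm above the plinth's underside. This point is 52 mm above the underside, on the track's centre line. The wagon cannot leave the rails.
- riser: Low display stand, fixed: cream top 330 (x) x 150 (y) mm on a dark foot, top 24 mm above the table. Origin under its centre; x along its length, y across it. Both the display's and the stand's y axes point roughly towards the robot (within 0.3 rad), so no half turn is needed.
- flowerpot: White pot with purple and cream flowers, 104 mm across, 85 mm high and 180 mm with the flowers; bystander. Origin under its centre.
- mug: Blue mug, 80 mm across, 92 mm high; bystander. Origin under its centre.
- remote: Black television remote control, 165 x 44 x 18 mm; bystander. Origin under its centre.
- candle: Candle in an amber glass, 76 mm across, 75 mm high; bystander. Origin under its centre.
- tissue_box: Blue tissue box, 120 x 230 x 75 mm; bystander. Origin under its centre.
- figurine: Pale blue figurine, 62 mm across, 134 mm high; bystander. Origin under its centre.

How it is judged:
By the outcome, as a careful person would: the job done as asked, in the order asked, and still so for the second after the job is handed in, with the robot touching nothing.
It also fails if it takes over 61 s, if anything falls off the work surface, if the arm or the gripper's body presses on something with over 40 N, if the wrist force passes 120 N, or if a joint passes its speed limit or range.

### The arm

A 7-joint arm with a two-finger parallel gripper is mounted at the origin on the work surface. World frame = base frame: x ahead of the robot, y to its left, z up, the work surface at z = 0. Lengths are in m, angles in rad, forces in N, time in s.
With the tool pointing down it reaches from about 0.35 to 0.9 m from the base axis. Payload 8.1 kg.
Tool frame: the origin (TCP) lies at the very end of the fingers, on their centre line; the grasp point (between the pads) lies grip_point_offset behind it (grip_point_offset is the distance from the TCP to the grasp point, in m); z points along the fingers, y is the direction in which the jaws open and shut (so a half turn about z gives the same grasp; the last joint's range is limited). The gripper opens to 92 mm and grips with 3 to 60 N. Pads are 19 mm wide; open, the fingers measure 130 mm over their backs; the gripper's body (75 mm by 190 mm) begins 47 mm behind the grasp point.
Start: joints at [-1.298, 0.434, 0.025, 1.573, -0.012, 1.134, -0.075], TCP at [0.229, 0.581, 0.227] pointing down, gripper open.
Joint ranges: [-2.62, 2.62], [-0.44, 2.09], [-1.27, 1.32], [0.08, 2.57], [-1.32, 4.46], [0.12, 2], [-2.74, 2.74]. Speed limits (rad/s): [2.22, 2.22, 3.01, 3.01, 3.14, 3.14, 3.14].

### API

Orientations are given as a rotation vector (axis times angle).
In Python, from cell import * gives the robot as it stands.
- The arm moves only by the tool drive_tool, never from a script. Its argument "increments" is a list of rows, each an object of numbers: "grip": the gripper's target within -1 to 1 (shut at 1, half-way at 0, fully open at -1); "tx", "ty", "tz": the shift along the world's x, y, z normalised to -1 to 1, where 1 is 400 mm; "turn": the turn about the world's z normalised to -1 to 1, where 1 is 60 degrees. In form: [{"grip": .., "tx": .., "ty": .., "tz": .., "turn": ..}, ...]. A call has 1 to 20 rows; each row is the pose to reach, as a shift and turn from the pose measured when the call began; what a row does not reach only later rows make up. A row lasts 1/10 s, in which the tool goes at most 50 mm and 8.59 degrees, less where a joint would pass 70% of its speed; a pose out of reach is approached as far as the arm can. A call with a number of a shift or a turn outside -1 to 1 is refused whole. A call with a gripper value outside its range is refused whole. The fingers move at their own pace and stop on an object; "newtons" is the grip in N (left out, the last holds). Time passes only in rows, so rows that repeat a pose let the fingers close. It gives the time, the measured TCP pose, the force and the opening at its end, in the units of the state.
- observe(): the state, without advancing time (a new reading comes with each control period).
- get_image(name): name is "scene" or "top" or "wrist"; returns the picture (420x560x3 uint8, red, green, blue); there is no depth.
- camera_info(name): a dict with "fx", "fy", "cx", "cy" (pixels), "eye" and "rotation" of the camera in the world; the wrist camera has in their place "hand_eye" (4x4, takes a point from camera to tool coordinates, whose origin is the TCP and whose axes are the flange's). Camera axes: x right, y down, z forward; pixel columns grow to the right and rows downward; lengths in m; the calibration is good to about 2 mm. A picture is of the moment at which its call begins: read the wrist's pose just before it. camera_info takes no time and is no camera call.
- sign_off(): hands the job in, once; it reports no verdict.
The state is a dict: "clock": time; "joints": joint angles; "dq": joint speeds; "joint_efforts": joint torques, N m; "position": TCP position; "ee_rot": TCP orientation; "force": force on the tool from outside, world axes, zero at the start; "ft_torque": the same for the moment, N m; "width": opening from 0.0 (shut) to 1.0 (fully open).
Only numpy, scipy, OpenCV 4.12 (cv2) and the standard library are available. Lean on these libraries where they do the work, as an engineer would, in place of code of your own. Each camera call takes 0.05 s, during which the arm holds its last target. There are 200 camera calls.

## Working session

There is one attempt and no reset: what is moved stays moved. The work goes in short steps, Python scripts to look and compute and a tool call to move; the robot and the scene stay as the last step left them, time stands still between calls to the robot, and variables do not carry over. Pictures are saved under pics/ and viewed, about 8 in all and at most 12, crops included, and the job is handed in when it is done.

Besides the shell and the picture viewer there is one more tool, called after "Call:" by a JSON object that holds its "fn" and its "kwargs", one argument or row to a line. drive_tool: Moves the arm, as the interface text tells. Its arguments: {"type":"object","properties":{"increments":{"type":"array","items":{"type":"object","properties":{"grip":{"type":"number"},"tx":{"type":"number"},"ty":{"type":"number"},"tz":{"type":"number"},"turn":{"type":"number"}}}},"newtons":{"type":"number"}},"required":["increments"]}

```bash
mkdir -p pics; ls
python3 - <<'E'
from cell import *
import cv2,numpy as np
s=observe();print({k:np.round(v,4) for k,v in s.items()})
for n in("scene","top","wrist"):
    print(n,{k:np.round(v,4).tolist() for k,v in camera_info(n).items()})
    cv2.imwrite(f"pics/{n}0.png",get_image(n)[:,:,::-1])
E
```

```text
pics
{'clock': np.float64(0.0), 'joints': array([-1.2976,  0.4352,  0.025 ,  1.5741, -0.0116,  1.134 , -0.0751]), 'dq': array([-0.0005,  0.0004, -0.0009,  0.0002, -0.0004, -0.0007, -0.0007]), 'joint_efforts': array([ 1.00000e-03, -6.67837e+01,  9.85700e-01, -3.14462e+01,
       -6.06000e-02,  4.29000e-02,  2.00000e-04]), 'position': array([0.2293, 0.5809, 0.226 ]), 'ee_rot': array([-5.8690e-01, -3.0861e+00,  2.5000e-03]), 'force': array([ 0.6322, -0.0632,  0.4203]), 'ft_torque': array([-0.0215, -0.0043, -0.0013]), 'width': np.float64(1.0015)}
scene {'fx': 434.3608, 'fy': 434.3608, 'cx': 280.8263, 'cy': 213.2264, 'eye': [1.3742, 0.6831, 1.2652], 'rotation': [-1.1493, -2.4429, 0.9354]}
top {'fx': 468.0935, 'fy': 468.0935, 'cx': 276.3219, 'cy': 208.9639, 'eye': [0.2464, 0.0058, 1.6659], 'rotation': [-2.0347, 2.1764, -0.2438]}
wrist {'fx': 350.9835, 'fy': 350.9835, 'cx': 279.9167, 'cy': 209.1917, 'hand_eye': [[0.0003, -0.9661, -0.2583, 0.0702], [1.0, 0.0002, 0.0004, 0.0011], [-0.0003, -0.2583, 0.9661, -0.1589], [0.0, 0.0, 0.0, 1.0]]}
```

View pics/top0.png

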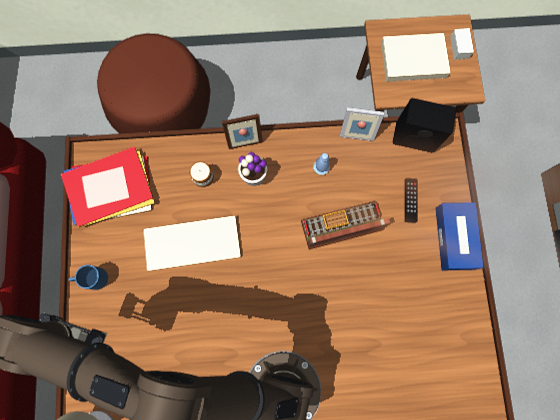

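View pics/scene0.png

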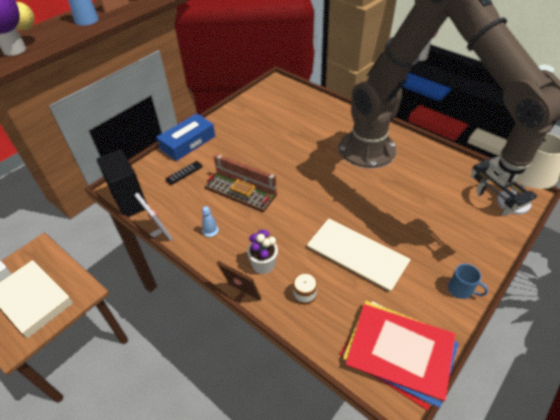

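The top view shows the display near (344,224) with its brick wall on the robot side, and the cream stand near (192,242). In the scene view they are at (241,183) and (358,254). The gripper hangs left of the work area, by the mug.

```bash
cat > h.py <<'E'
from cell import *
import cv2,numpy as np
from scipy.spatial.transform import Rotation as Rn
def cam(n,s=None):
    c=camera_info(n);K=np.array([[c['fx'],0,c['cx']],[0,c['fy'],c['cy']],[0,0,1.]])
    if n!='wrist': return K,Rn.from_rotvec(c['rotation']).as_matrix(),np.array(c['eye'])
    H=np.array(c['hand_eye']);R=Rn.from_rotvec(s['ee_rot']).as_matrix()
    return K,R@H[:3,:3],R@H[:3,3]+s['position']
def ray(px,z,C):
    K,R,e=C;p=np.c_[np.atleast_2d(px).astype(float),np.ones(len(np.atleast_2d(px)))]
    d=p@np.linalg.inv(K).T@R.T
    return (e+d*((z-e[2])/d[:,2])[:,None])[:,:2]
def proj(P,C):
    K,R,e=C;q=(np.atleast_2d(P)-e)@R@K.T;return q[:,:2]/q[:,2:]
def rect(mask,z,C):
    cs,_=cv2.findContours(mask.astype(np.uint8),0,cv2.CHAIN_APPROX_NONE)
    c=max(cs,key=cv2.contourArea)[:,0]
    w=ray(c,z,C);(cx,cy),sz,a=cv2.minAreaRect((w*1000).astype(np.float32))
    return np.array([cx,cy])/1000,sz,a,c.mean(0)
E
python3 - <<'E'
from h import *
for n,(x0,y0,x1,y1) in {'top':(120,200,260,285),'scene':(290,210,420,300)}.items():
    im=cv2.imread(f'pics/{n}0.png');C=cam(n)
    hsv=cv2.cvtColor(im,cv2.COLOR_BGR2HSV);m=(hsv[...,2]>170)&(hsv[...,1]<70)
    k=np.zeros_like(m);k[y0:y1,x0:x1]=m[y0:y1,x0:x1]
    print(n,'stand',rect(k,.024,C))
a=cv2.resize(cv2.imread('pics/top0.png')[190:260,290:400],None,fx=5,fy=5,interpolation=cv2.INTER_CUBIC)
b=cv2.resize(cv2.imread('pics/scene0.png')[145:220,195:285],None,fx=3,fy=3,interpolation=cv2.INTER_CUBIC)
o=np.zeros((600,560,3),np.uint8);o[:350,:550]=a;o[360:585,:270]=b;cv2.imwrite('pics/crop0.png',o)
print(Rn.from_rotvec(observe()['ee_rot']).as_matrix().round(3))
E
```

```text
top stand (array([0.51732507, 0.28906537]), (151.2294921875, 328.8950500488281), 4.658053398132324, array([191.07633588, 242.77480916]))
scene stand (array([0.5188631 , 0.28699094]), (152.6238250732422, 330.3832092285156), 4.651059150695801, array([359.6       , 253.60454545]))
[[-0.93   0.367 -0.   ]
 [ 0.367  0.93  -0.001]
 [-0.    -0.001 -1.   ]]
```

View pics/crop0.png

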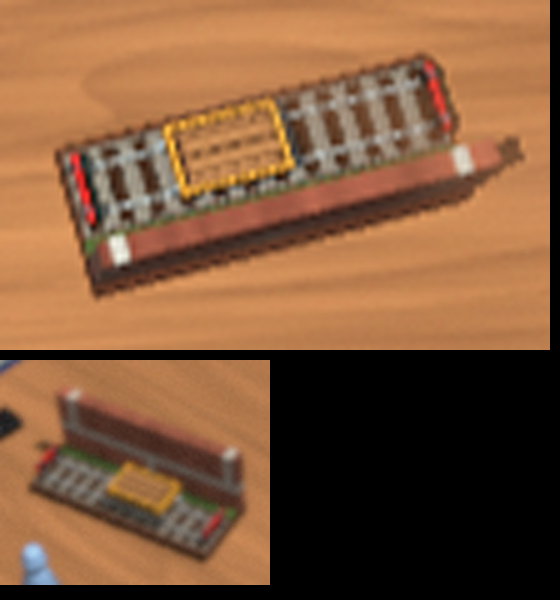

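The crop shows the wall's two white caps at about (313.6,239.8) and (382.4,221.6) in the full top view. The wagon stands slightly left of the middle, which is the display's +x side.

```bash
python3 - <<'E'
from h import *
C=cam('top')
caps=ray([(313.6,239.8),(382.4,221.6)],.113,C)
c=caps.mean(0);d=caps[0]-caps[1];yaw=np.arctan2(d[1],d[0]);print('caps',caps,np.hypot(*d),'grip',c,'yaw',np.degrees(yaw))
f=ray([(290+58/5,190+152/5),(290+430/5,190+57/5)],.016,C);d=f[0]-f[1];print('far edge',f,np.hypot(*d),np.degrees(np.arctan2(d[1],d[0])))
S=cam('scene')
cp=ray([(195+73/3,145+(397-360)/3),(195+230/3,145+(453-360)/3)],.113,S);d=cp[1]-cp[0];print('scene caps',cp,cp.mean(0),np.degrees(np.arctan2(d[1],d[0])))
print('bystanders pot,candle,fig,mug',ray([(252,172),(201,176),(321,168),(90,277)],.05,C))
E
python3 -c "
import cell;print([n for n in dir(cell) if n[0]!='_']);print(getattr(cell,'grip_point_offset',None))"
```

```text
caps [[ 0.48385725 -0.13538856]
 [ 0.53018161 -0.37275661]] 0.2418461061200838 grip [ 0.50701943 -0.25407259] yaw 101.04294811556943
far edge [[ 0.57179848 -0.10714665]
 [ 0.62373264 -0.38199538]] 0.27971232575458765 100.70019331802347
scene caps [[ 0.53564518 -0.36970595]
 [ 0.48551701 -0.13589036]] [ 0.51058109 -0.25279816] 102.10057299296551
bystanders pot,candle,fig,mug [[ 0.75446875  0.05948155]
 [ 0.75179677  0.24337038]
 [ 0.75278221 -0.18999615]
 [ 0.41663574  0.63431663]]
['PlanningError', 'camera_info', 'get_image', 'grip_point_offset', 'observe', 'sign_off']
0.0188
```

Call:
{"fn": "drive_tool", "kwargs": {
  "increments": [
    {"grip":-1,"tx":0.03,"ty":-0.06,"tz":0.02,"turn":-0.03},
    {"grip":-1,"tx":0.08,"ty":-0.18,"tz":0.05,"turn":-0.09},
    {"grip":-1,"tx":0.13,"ty":-0.3,"tz":0.08,"turn":-0.15},
    {"grip":-1,"tx":0.18,"ty":-0.41,"tz":0.11,"turn":-0.2},
    {"grip":-1,"tx":0.22,"ty":-0.52,"tz":0.14,"turn":-0.25},
    {"grip":-1,"tx":0.26,"ty":-0.63,"tz":0.17,"turn":-0.3},
    {"grip":-1,"tx":0.3,"ty":-0.74,"tz":0.2,"turn":-0.35},
    {"grip":-1,"tx":0.34,"ty":-0.85,"tz":0.2,"turn":-0.4},
    {"grip":-1,"tx":0.36,"ty":-0.96,"tz":0.2,"turn":-0.45},
    {"grip":-1,"tx":0.38,"ty":-1,"tz":0.2,"turn":-0.48}
  ]
}}

```text
clock: 1.15
position: [0.3816, 0.1765, 0.3063]
ee_rot: [-1.346, -2.838, 0.002]
force: [-0.2, 0.8, -0.0]
width: 1.0
```

Call:
{"fn": "drive_tool", "kwargs": {
  "increments": [
    {"grip":-1,"tx":0.04,"ty":-0.12,"turn":-0.05},
    {"grip":-1,"tx":0.08,"ty":-0.24,"turn":-0.1},
    {"grip":-1,"tx":0.12,"ty":-0.36,"turn":-0.15},
    {"grip":-1,"tx":0.16,"ty":-0.47,"turn":-0.2},
    {"grip":-1,"tx":0.2,"ty":-0.58,"turn":-0.25},
    {"grip":-1,"tx":0.23,"ty":-0.7,"turn":-0.3},
    {"grip":-1,"tx":0.26,"ty":-0.81,"turn":-0.35},
    {"grip":-1,"tx":0.29,"ty":-0.92,"turn":-0.4},
    {"grip":-1,"tx":0.32,"ty":-1,"turn":-0.46},
    {"grip":-1,"tx":0.32,"ty":-1,"turn":-0.47},
    {"grip":-1,"tx":0.32,"ty":-1,"turn":-0.47}
  ]
}}

```text
invalid input
```

Run:
```python
from h import *
s=observe();im=get_image('wrist')[:,:,::-1];cv2.imwrite('pics/w1.png',im);np.save('s1.npy',s,allow_pickle=True)
print(s['clock'],s['position'],s['ee_rot'],s['joints'].round(2));R=Rn.from_rotvec(s['ee_rot']).as_matrix();print(R.round(4))
```

```text
1.15 [0.38164246 0.17654894 0.30633094] [-1.34578275e+00 -2.83836012e+00  2.03944758e-03] [-0.87  0.01  0.32  1.92 -0.    1.21  0.13]
[[-6.329e-01  7.742e-01 -9.000e-04]
 [ 7.742e-01  6.329e-01 -1.000e-03]
 [-2.000e-04 -1.300e-03 -1.000e+00]]
```

View pics/w1.png

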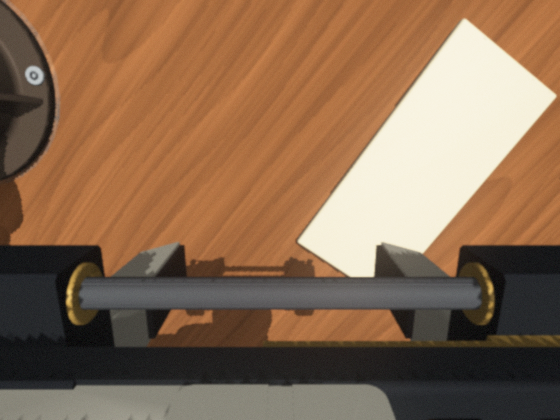

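That call was refused, probably because it left out "tz". The wrist view shows the stand at upper right and the fingers below row 245. The camera therefore looks to the tool's +x side, so it will see the wagon's +x end while carrying.

Call:
{"fn": "drive_tool", "kwargs": {
  "increments": [
    {"grip":-1,"tx":0.04,"ty":-0.12,"tz":0,"turn":-0.05},
    {"grip":-1,"tx":0.08,"ty":-0.24,"tz":0,"turn":-0.1},
    {"grip":-1,"tx":0.12,"ty":-0.36,"tz":0,"turn":-0.15},
    {"grip":-1,"tx":0.16,"ty":-0.47,"tz":0,"turn":-0.2},
    {"grip":-1,"tx":0.2,"ty":-0.58,"tz":0,"turn":-0.25},
    {"grip":-1,"tx":0.23,"ty":-0.7,"tz":0,"turn":-0.3},
    {"grip":-1,"tx":0.26,"ty":-0.81,"tz":0,"turn":-0.35},
    {"grip":-1,"tx":0.29,"ty":-0.92,"tz":0,"turn":-0.4},
    {"grip":-1,"tx":0.32,"ty":-1,"tz":0,"turn":-0.46},
    {"grip":-1,"tx":0.32,"ty":-1,"tz":0,"turn":-0.47},
    {"grip":-1,"tx":0.32,"ty":-1,"tz":0,"turn":-0.47}
  ]
}}

```text
clock: 2.3
position: [0.5113, -0.2237, 0.3056]
ee_rot: [-2.0, -2.422, 0.003]
force: [0.9, -0.1, -0.5]
width: 1.001
```

Run:
```python
from h import *
s=observe();im=get_image('wrist')[:,:,::-1];cv2.imwrite('pics/w2.png',im);np.save('s2.npy',s,allow_pickle=True)
print(s['clock'],s['position'],s['joints'].round(2));R=Rn.from_rotvec(s['ee_rot']).as_matrix();print(R.round(4))
```

```text
2.3 [ 0.5112908  -0.22373878  0.30563718] [-0.25  0.31  0.76  1.66 -0.22  1.26  0.75]
[[-1.893e-01  9.819e-01 -2.100e-03]
 [ 9.819e-01  1.893e-01 -1.100e-03]
 [-7.000e-04 -2.200e-03 -1.000e+00]]
```

View pics/w2.png

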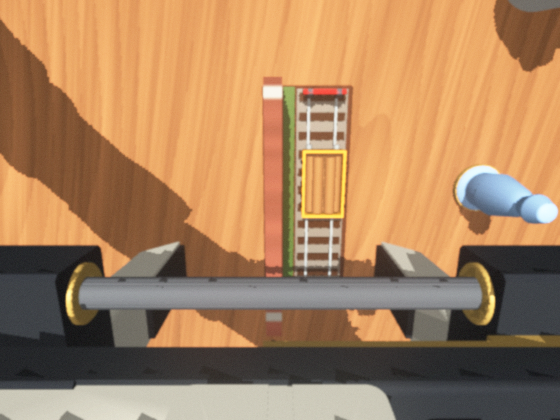

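The wrist view shows the wall upright at columns 264–283, its caps at (272.5,91) and (273.5,317), and the yellow wagon at cols 302–347, rows 150–218. The figurine is at right, clear of everything.

```bash
cat >> h.py <<'E'
def wag(im,C):  # yellow contour extremes, bgr
    h=cv2.cvtColor(im,cv2.COLOR_BGR2HSV);m=cv2.inRange(h,(20,150,150),(32,255,255));m[250:]=0
    m[:,:200]=0
    cs,_=cv2.findContours(m,0,cv2.CHAIN_APPROX_NONE)
    return cv2.boundingRect(np.vstack([c for c in cs if cv2.contourArea(c)>3 or len(c)>12]))
E
python3 - <<'E'
from h import *
s=np.load('s2.npy',allow_pickle=True).item();C=cam('wrist',s);im=cv2.imread('pics/w2.png')
h=cv2.cvtColor(im,cv2.COLOR_BGR2HSV)
# wall edges by red-brown run per row
row=[]
for r in range(105,240,5):
    g=im[r,240:288].astype(int);red=(g[:,2]-g[:,1]>50)&(g[:,1]<105)
    i=np.where(red)[0]
    if len(i): row.append((r,240+i.min(),240+i.max()))
row=np.array(row);print(row[::5].tolist())
mid=np.c_[(row[:,1]+row[:,2])/2,row[:,0]];w=ray(mid,.112,C)
d=np.polyfit(w[:,1],w[:,0],1);yaw=np.degrees(np.arctan2(1,d[0]));print('wall line yaw',yaw,'fit',d)
caps=ray([(272.5,91),(273.5,317)],.113,C);v=caps[0]-caps[1];print('caps',caps,np.hypot(*v),caps.mean(0),np.degrees(np.arctan2(v[1],v[0])))
# wagon
x,y,ww,hh=wag(im,C);print('wagon box',x,y,ww,hh)
p=ray([(x+ww/2,y),(x+ww/2,y+hh)],.052,C);g=caps.mean(0);u=v/np.hypot(*v);print('wagon ends, s',(p-g)@u,((p-g)@u).mean(), 'lat',(p-g)@np.array([-u[1],u[0]]))
e=ray([(273,79)],.112,C);print('wall end',(e-g)@u)
b=ray([(324,88),(350,180),(346,270)],.016,C);print('plinth',(b-g)@np.c_[u,[-u[1],u[0]]])
E
```

```text
[[105, 282, 282], [130, 282, 282], [155, 282, 282], [180, 282, 282], [220, 282, 282]]
wall line yaw 100.94345101722686 fit [-0.19335625  0.46958226]
caps [[ 0.48620312 -0.13381498]
 [ 0.53199144 -0.37193729]] 0.2424846524190921 [ 0.50909728 -0.25287614] 100.88449845199824
wagon box 302 150 45 68
wagon ends, s [ 0.05992606 -0.02255924] 0.01868341076886451 lat [-0.05886148 -0.0616389 ]
wall end [0.13208408]
plinth [[ 0.13085678 -0.06020617]
 [ 0.01810736 -0.09758629]
 [-0.1082849  -0.098672  ]]
```

Run:
```python
from h import *
im=cv2.imread('pics/w2.png');a=im[65:115,250:360];b=im[260:345,250:360]
o=np.vstack([a,b]);cv2.imwrite('pics/crop2.png',cv2.resize(o,None,fx=4.4,fy=4.4,interpolation=cv2.INTER_NEAREST))
```

```text
(no output)
```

View pics/crop2.png

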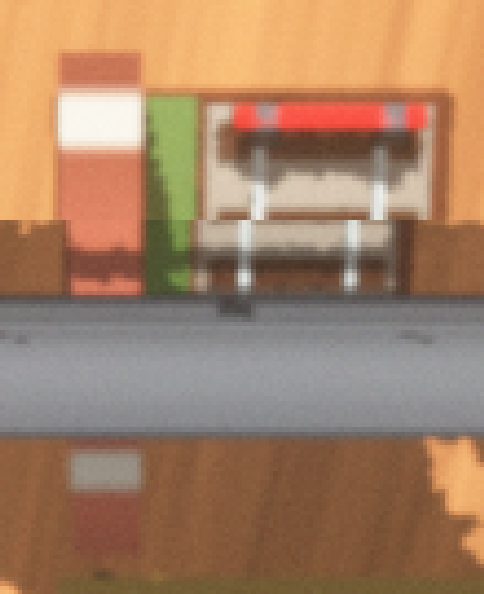

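Run:
```python
from h import *
s=np.load('s2.npy',allow_pickle=True).item();C=cam('wrist',s)
e=ray([(272.7,76.8),(273.9,336.1)],.112,C);v=e[0]-e[1];L=np.hypot(*v);u=v/L;g=e.mean(0)
yaw=np.degrees(np.arctan2(u[1],u[0]));print(e,L,'grip',g,'yaw',yaw)
R=Rn.from_rotvec(s['ee_rot']).as_matrix();ty=np.degrees(np.arctan2(R[1,1],R[0,1]));print('toolyaw',ty,'turn',(yaw+90-180-ty)/60)
print('tx ty tz units',(g-s['position'][:2])/.4,(.0742-s['position'][2])/.4)
p=ray([(324.5,150),(324.5,218),(320,86.1)],.052,C)
print('wagon s',((p-g)@u)[:2], 'plinth end',(ray([(320,86.1)],.016,C)-g)@u)
```

```text
[[ 0.48400834 -0.12120439]
 [ 0.53712909 -0.39684988]] 0.2807173761785844 grip [ 0.51056872 -0.25902713] yaw 100.90797668860448
toolyaw 10.913644402614326 turn -9.446190016388911e-05
tx ty tz units [-0.00180519 -0.08822089] -0.5785929467782885
wagon s [ 0.06622024 -0.01626619] plinth end [0.13932607]
```

Call:
{"fn": "drive_tool", "kwargs": {
  "increments": [
    {"grip":0.1,"tx":0,"ty":-0.03,"tz":-0.03,"turn":0},
    {"grip":0.1,"tx":-0.002,"ty":-0.07,"tz":-0.1,"turn":0},
    {"grip":0.1,"tx":-0.002,"ty":-0.088,"tz":-0.18,"turn":0},
    {"grip":0.1,"tx":-0.002,"ty":-0.088,"tz":-0.26,"turn":0},
    {"grip":0.1,"tx":-0.002,"ty":-0.088,"tz":-0.34,"turn":0},
    {"grip":0.1,"tx":-0.002,"ty":-0.088,"tz":-0.38,"turn":0},
    {"grip":0.1,"tx":-0.002,"ty":-0.088,"tz":-0.39,"turn":0},
    {"grip":0.1,"tx":-0.002,"ty":-0.088,"tz":-0.39,"turn":0},
    {"grip":0.1,"tx":-0.002,"ty":-0.088,"tz":-0.39,"turn":0}
  ],
  "newtons": 60
}}

```text
clock: 3.25
position: [0.5113, -0.2576, 0.1509]
ee_rot: [1.996, 2.426, -0.001]
force: [0.2, -0.2, 0.7]
width: 0.448
```

Run:
```python
from h import *
s=observe();im=get_image('wrist')[:,:,::-1];cv2.imwrite('pics/w3.png',im);np.save('s3.npy',s,allow_pickle=True)
R=Rn.from_rotvec(s['ee_rot']).as_matrix();C=cam('wrist',s)
print(s['clock'],s['position'],s['width'],R.round(4).tolist())
u=np.array([np.cos(np.radians(100.9)),np.sin(np.radians(100.9))]);n=np.array([-u[1],u[0]]);g=np.array([.5106,-.2590])
rn=(s['position'][:2]-g);print('tcp err along/lat',rn@u,rn@n)
print('pred pix wall end top L/R',proj([[*(g+.14*u+a*n),.112] for a in(.009,-.009)],C))
```

```text
3.25 [ 0.51127609 -0.25758235  0.15090022] 0.4481736241388506 [[-0.1926, 0.9813, -0.0001], [0.9813, 0.1926, -0.0006], [-0.0006, -0.0002, -1.0]]
tcp err along/lat 0.001264230342268308 -0.0009319654930664255
pred pix wall end top L/R [[261.14341914 -27.08135527]
 [297.55579518 -26.92277299]]
```

View pics/w3.png

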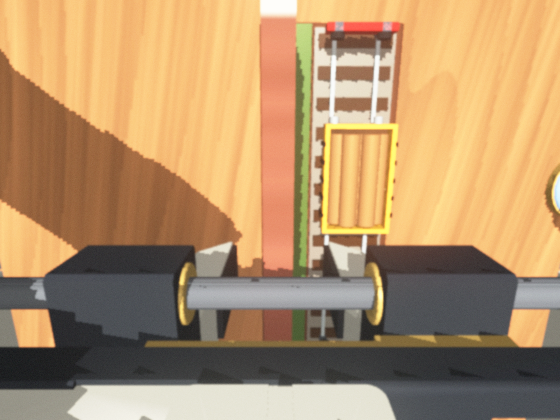

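The wall sits centred between the fingers at cols 261–297, and the wagon is at rows 123–235. Descend and grip.

Call:
{"fn": "drive_tool", "kwargs": {
  "increments": [
    {"grip":0.1,"tx":-0.002,"ty":-0.003,"tz":-0.06,"turn":0},
    {"grip":0.1,"tx":-0.002,"ty":-0.003,"tz":-0.13,"turn":0},
    {"grip":0.1,"tx":-0.002,"ty":-0.003,"tz":-0.18,"turn":0},
    {"grip":0.1,"tx":-0.002,"ty":-0.003,"tz":-0.192,"turn":0},
    {"grip":0.1,"tx":-0.002,"ty":-0.003,"tz":-0.192,"turn":0},
    {"grip":0.3,"tx":-0.002,"ty":-0.003,"tz":-0.192,"turn":0},
    {"grip":0.45,"tx":-0.002,"ty":-0.003,"tz":-0.192,"turn":0},
    {"grip":0.6,"tx":-0.002,"ty":-0.003,"tz":-0.192,"turn":0},
    {"grip":1,"tx":-0.002,"ty":-0.003,"tz":-0.192,"turn":0},
    {"grip":1,"tx":-0.002,"ty":-0.003,"tz":-0.192,"turn":0},
    {"grip":1,"tx":-0.002,"ty":-0.003,"tz":-0.192,"turn":0},
    {"grip":1,"tx":-0.002,"ty":-0.003,"tz":-0.192,"turn":0}
  ],
  "newtons": 60
}}

```text
clock: 4.5
position: [0.5107, -0.2592, 0.0749]
ee_rot: [1.996, 2.424, -0.0]
force: [-1.7, 0.6, 6.9]
width: 0.194
```

```bash
cat > m.py <<'E'
from h import *
import sys
def meas(k=2,save=None):
    out=[]
    for i in range(k):
        s=observe();im=np.ascontiguousarray(get_image('wrist')[:,:,::-1])
        h=cv2.cvtColor(im,cv2.COLOR_BGR2HSV);m=cv2.inRange(h,(20,130,120),(32,255,255));m[248:]=0;m[:,290:430]=m[:,290:430];m[:,:290]=0;m[:,430:]=0
        # front (+x) cross bar of the rim: row profile
        p=m.sum(1)/255.; r=np.where(p>30)[0]
        top=r.min() if len(r) else -1
        bot=np.where(p[top:]>4)[0].max()+top if top>=0 else -1
        # front edge subpixel: weights of the first thick run
        run=[q for q in r if q<top+14]; cen=float(np.average(run,weights=p[run])) if run else -1
        R=Rn.from_rotvec(s['ee_rot']).as_matrix()
        K=camera_info('wrist');H=np.array(K['hand_eye'])
        # ray in tool frame onto plane: rim z below grasp: .052 vs .093 -> tool z = -.0188+.041
        d=H[:3,:3]@np.array([(360-K['cx'])/K['fx'],(cen-K['cy'])/K['fy'],1]);t=(-.0188+.041-H[2,3])/d[2]
        x=H[0,3]+t*d[0]
        # track slope from ee: display x axis = tool x ; downhill positive
        print('t %.2f row %.2f(%d-%d) s %.4f | pos %s yaw %.2f slope(mrad,down+) %.2f lat %.2f Fz %.1f w %.3f'%(s['clock'],cen,top,bot,x-.040,s['position'].round(4),np.degrees(np.arctan2(R[1,0],R[0,0])),-1000*R[2,0],1000*R[2,1],s['force'][2],s['width']))
    if save: cv2.imwrite(save,im)
if __name__=='__main__': meas(int(sys.argv[1]),sys.argv[2] if len(sys.argv)>2 else None)
E
python3 m.py 3 pics/w4.png
```

```text
t 4.50 row 130.43(130-244) s 0.0234 | pos [ 0.5107 -0.2592  0.0749] yaw 101.08 slope(mrad,down+) 1.00 lat 0.80 Fz 6.9 w 0.194
t 4.55 row 130.43(130-244) s 0.0234 | pos [ 0.5108 -0.2592  0.0749] yaw 101.07 slope(mrad,down+) 1.09 lat 0.90 Fz 6.4 w 0.196
t 4.60 row 130.42(130-244) s 0.0235 | pos [ 0.5107 -0.2592  0.0749] yaw 101.07 slope(mrad,down+) 1.04 lat 0.88 Fz 7.3 w 0.191
```

View pics/w4.png

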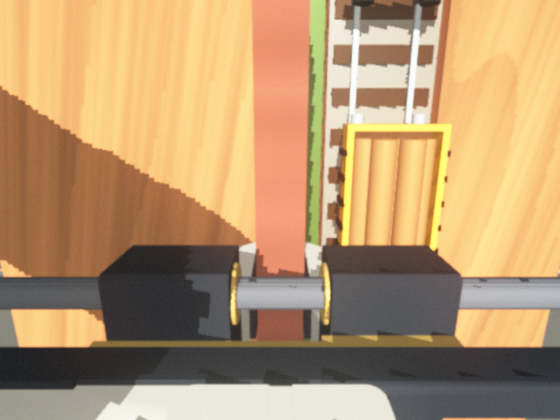

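Call:
{"fn": "drive_tool", "kwargs": {
  "increments": [
    {"grip":1,"tx":0,"ty":0,"tz":0.01,"turn":0},
    {"grip":1,"tx":0,"ty":0,"tz":0.04,"turn":0},
    {"grip":1,"tx":0,"ty":0,"tz":0.09,"turn":0},
    {"grip":1,"tx":0,"ty":0,"tz":0.16,"turn":0},
    {"grip":1,"tx":0,"ty":0,"tz":0.21,"turn":0},
    {"grip":1,"tx":0,"ty":0,"tz":0.24,"turn":0},
    {"grip":1,"tx":0,"ty":0,"tz":0.25,"turn":0}
  ]
}}

```text
clock: 5.35
position: [0.5111, -0.2594, 0.1762]
ee_rot: [1.995, 2.423, 0.001]
force: [0.0, 0.4, -6.1]
width: 0.189
```

```bash
sed -i 's/(20,130,120),(32,255,255)/(18,110,110),(38,255,255)/; s/m\[:,430:\]=0/m[:,475:]=0/; s/p>30/p>60/' m.py
python3 - <<'E'
import cv2;im=cv2.imread('pics/w4.png');h=cv2.cvtColor(im,cv2.COLOR_BGR2HSV);print(h[118:136,380].tolist())
E
python3 m.py 3 pics/w5.png
```

```text
[[20, 36, 239], [20, 35, 238], [21, 34, 238], [21, 36, 238], [20, 42, 239], [21, 73, 245], [26, 124, 254], [29, 126, 255], [30, 120, 255], [30, 121, 255], [30, 122, 255], [30, 124, 255], [28, 138, 255], [20, 157, 246], [14, 147, 199], [13, 144, 184], [13, 145, 187], [13, 144, 186]]
t 5.35 row 131.58(128-247) s 0.0229 | pos [ 0.5111 -0.2594  0.1762] yaw 101.08 slope(mrad,down+) 1.66 lat 2.34 Fz -6.1 w 0.189
t 5.40 row 132.53(129-247) s 0.0224 | pos [ 0.511  -0.2592  0.1759] yaw 101.08 slope(mrad,down+) 1.34 lat 1.87 Fz -5.8 w 0.195
t 5.45 row 133.55(130-247) s 0.0219 | pos [ 0.5107 -0.259   0.1749] yaw 101.09 slope(mrad,down+) 0.87 lat 0.97 Fz -5.8 w 0.192
```

```bash
cat > plan.py <<'E'
import numpy as np
from scipy.interpolate import PchipInterpolator as P
d2=np.radians
def prof(n,N): # cosine 0->1 over n rows, hold to N
    k=np.minimum(np.arange(1,N+1),n)/n;return (1-np.cos(np.pi*k))/2
def grip(W,yaw,s): c,q=np.cos(d2(yaw)),np.sin(d2(yaw));return np.array(W)+np.array([c*-s-q*.058,q*-s+c*.058]).T if np.ndim(yaw) else np.array(W)+np.array([c*-s-q*.058,q*-s+c*.058])
def sim(xy,yaw,s,v,slope=0,show=True):
    """xy,yaw arrays incl. start; s rel. position; v rel speed; slope rad (down +x)"""
    t=np.arange(len(yaw))*.1;fx,fy,fa=P(t,xy[:,0]),P(t,xy[:,1]),P(t,d2(yaw));dt=.002;out=[]
    tt=np.arange(0,t[-1],dt)
    # track point in world: p = grip + R(yaw)(s,-.058); u.p'' = slope*g - .1 v
    X=np.c_[fx(tt),fy(tt)];a=fa(tt);u=np.c_[np.cos(a),np.sin(a)];n=np.c_[-u[:,1],u[:,0]]
    B=X-.058*n;acc=np.gradient(np.gradient(B,dt,axis=0),dt,axis=0);w=np.gradient(a,dt)
    for i in range(len(tt)):
        A=-(acc[i]@u[i])+w[i]**2*s+9.81*slope-.1*v;v+=A*dt;s+=v*dt;out.append(s)
    if show: print('s end %.4f v %.4f min %.4f max %.4f'%(s,v,min(out),max(out)))
    return s,v
def rows(xy,yaw,dz,p0):
    for i in range(1,len(yaw)): print(i,np.round([(xy[i]-xy[0])[0]/.4,(xy[i]-xy[0])[1]/.4,dz[i-1]/.4,(yaw[i]-yaw[0])/60],3).tolist())
E
python3 - <<'E'
from plan import *
s0=.0215;y0=101.08;g0=np.array([.5107,-.2590]);piv=.0185
W=g0-grip([0,0],y0,piv);print('W',W)
N=18;yaw=np.r_[y0,y0+82*prof(17,N)];xy=np.array([grip(W,y,piv) for y in yaw])
for v in(-.005,-.01):
  for sl in(-.0015,0,.0015): print(v,sl,end=' ');sim(xy,yaw,s0,v,sl)
rows(xy,yaw,.1*prof(9,N),g0)
E
```

```text
W [ 0.56406355 -0.22969844]
-0.005 -0.0015 s end -0.0172 v -0.0392 min -0.0172 max 0.0215
-0.005 0 s end 0.0122 v -0.0058 min 0.0122 max 0.0215
-0.005 0.0015 s end 0.0417 v 0.0275 min 0.0206 max 0.0417
-0.01 -0.0015 s end -0.0310 v -0.0500 min -0.0310 max 0.0215
-0.01 0 s end -0.0016 v -0.0166 min -0.0016 max 0.0215
-0.01 0.0015 s end 0.0279 v 0.0167 min 0.0182 max 0.0279
1 [0.001, -0.002, 0.008, 0.012]
2 [0.004, -0.006, 0.029, 0.046]
3 [0.009, -0.014, 0.062, 0.102]
4 [0.016, -0.023, 0.103, 0.178]
5 [0.026, -0.034, 0.147, 0.272]
6 [0.039, -0.046, 0.187, 0.379]
7 [0.054, -0.057, 0.221, 0.496]
8 [0.071, -0.066, 0.242, 0.62]
9 [0.09, -0.073, 0.25, 0.746]
10 [0.11, -0.077, 0.25, 0.87]
11 [0.128, -0.079, 0.25, 0.988]
12 [0.145, -0.078, 0.25, 1.095]
13 [0.16, -0.077, 0.25, 1.188]
14 [0.172, -0.074, 0.25, 1.264]
15 [0.18, -0.071, 0.25, 1.321]
16 [0.186, -0.07, 0.25, 1.355]
17 [0.187, -0.069, 0.25, 1.367]
18 [0.187, -0.069, 0.25, 1.367]
```

Run:
```python
from plan import *
s0=.0215;y0=101.08;g0=np.array([.5107,-.2590]);piv=.015
W=g0-grip([0,0],y0,piv);N=12
yaw=np.r_[y0,y0+41*prof(11,N)];xy=np.array([grip(W,y,piv) for y in yaw])
for v in(-.005,-.01):
  for sl in(-.0015,0,.0015): print(v,sl,end=' ');sim(xy,yaw,s0,v,sl)
rows(xy,yaw,.1*prof(9,N),g0)
```

```text
-0.005 -0.0015 s end 0.0063 v -0.0204 min 0.0063 max 0.0215
-0.005 0 s end 0.0172 v -0.0024 min 0.0172 max 0.0215
-0.005 0.0015 s end 0.0282 v 0.0157 min 0.0207 max 0.0282
-0.01 -0.0015 s end -0.0003 v -0.0264 min -0.0003 max 0.0215
-0.01 0 s end 0.0107 v -0.0083 min 0.0107 max 0.0215
-0.01 0.0015 s end 0.0217 v 0.0097 min 0.0185 max 0.0217
1 [0.001, -0.002, 0.008, 0.014]
2 [0.004, -0.008, 0.029, 0.054]
3 [0.009, -0.016, 0.062, 0.118]
4 [0.016, -0.027, 0.103, 0.2]
5 [0.026, -0.038, 0.147, 0.293]
6 [0.037, -0.048, 0.187, 0.39]
7 [0.048, -0.057, 0.221, 0.484]
8 [0.059, -0.064, 0.242, 0.565]
9 [0.068, -0.069, 0.25, 0.629]
10 [0.074, -0.072, 0.25, 0.669]
11 [0.076, -0.073, 0.25, 0.683]
12 [0.076, -0.073, 0.25, 0.683]
```

Call:
{"fn": "drive_tool", "kwargs": {
  "increments": [
    {"grip":1,"tx":0.001,"ty":-0.002,"tz":0.008,"turn":0.014},
    {"grip":1,"tx":0.004,"ty":-0.008,"tz":0.029,"turn":0.054},
    {"grip":1,"tx":0.009,"ty":-0.016,"tz":0.062,"turn":0.118},
    {"grip":1,"tx":0.016,"ty":-0.027,"tz":0.103,"turn":0.2},
    {"grip":1,"tx":0.026,"ty":-0.038,"tz":0.147,"turn":0.293},
    {"grip":1,"tx":0.037,"ty":-0.048,"tz":0.187,"turn":0.39},
    {"grip":1,"tx":0.048,"ty":-0.057,"tz":0.221,"turn":0.484},
    {"grip":1,"tx":0.059,"ty":-0.064,"tz":0.242,"turn":0.565},
    {"grip":1,"tx":0.068,"ty":-0.069,"tz":0.25,"turn":0.629},
    {"grip":1,"tx":0.074,"ty":-0.072,"tz":0.25,"turn":0.669},
    {"grip":1,"tx":0.076,"ty":-0.073,"tz":0.25,"turn":0.683},
    {"grip":1,"tx":0.076,"ty":-0.073,"tz":0.25,"turn":0.683}
  ]
}}

```text
clock: 6.7
position: [0.5404, -0.288, 0.2735]
ee_rot: [-1.021, -2.97, 0.0]
force: [0.7, -0.6, -5.5]
width: 0.194
```

```bash
python3 m.py 4 pics/w6.png
```

```text
t 6.70 row 169.15(164-247) s 0.0036 | pos [ 0.5404 -0.288   0.2735] yaw 142.04 slope(mrad,down+) -0.95 lat -0.47 Fz -5.5 w 0.194
t 6.75 row 171.39(166-247) s 0.0024 | pos [ 0.5404 -0.2879  0.2736] yaw 142.02 slope(mrad,down+) -0.85 lat -0.42 Fz -5.2 w 0.195
t 6.80 row 174.08(169-247) s 0.0010 | pos [ 0.5404 -0.2879  0.2738] yaw 142.01 slope(mrad,down+) -0.63 lat -0.27 Fz -5.8 w 0.191
t 6.85 row 176.10(171-247) s -0.0001 | pos [ 0.5405 -0.2879  0.2739] yaw 142.02 slope(mrad,down+) -0.36 lat -0.21 Fz -5.3 w 0.194
```

```bash
cat > p2.py <<'E'
from plan import *
def path(g0,y0,piv,dyaw,nr,D,t0,N=20,ye=None,t1=None):
    W=g0-grip([0,0],y0,piv);pr=np.r_[0,prof(nr,N)]
    t1=t1 or N-1
    k=np.clip((np.arange(N+1)-t0)/(t1-t0),0,1);q=(1-np.cos(np.pi*k))/2
    yaw=y0+dyaw*pr+((0 if ye is None else ye))*np.clip((np.arange(N+1)-(t0+t1)/2+2)/4,0,1)
    xy=np.array([grip(W+np.array(D)*a,y,piv) for a,y in zip(q,yaw)]);return xy,yaw
E
python3 - <<'E'
from p2 import *
g0=np.array([.5405,-.2879]);y0=142.02
Dd=np.array([np.cos(d2(93.1)),np.sin(d2(93.1))])*.27
for piv in(0,-.02,-.04):
  for dy,ye in((41,0),(48,-7),(54,-12)):
    xy,yaw=path(g0,y0,piv,dy,11,Dd,7,20,ye)
    for sl in(-.0017,0): print(piv,dy,sl,end=' ');sim(xy,yaw,-.002,-.025,sl)
E
```

```text
0 41 -0.0017 s end -0.1219 v -0.0829 min -0.1219 max -0.0021
0 41 0 s end -0.0886 v -0.0512 min -0.0886 max -0.0020
0 48 -0.0017 s end -0.0908 v -0.0554 min -0.0908 max -0.0021
0 48 0 s end -0.0563 v -0.0226 min -0.0563 max -0.0020
0 54 -0.0017 s end -0.0676 v -0.0394 min -0.0676 max -0.0021
0 54 0 s end -0.0315 v -0.0049 min -0.0315 max -0.0020
-0.02 41 -0.0017 s end -0.1055 v -0.0722 min -0.1055 max -0.0021
-0.02 41 0 s end -0.0722 v -0.0406 min -0.0722 max -0.0020
-0.02 48 -0.0017 s end -0.0669 v -0.0393 min -0.0669 max -0.0021
-0.02 48 0 s end -0.0324 v -0.0065 min -0.0324 max -0.0020
-0.02 54 -0.0017 s end -0.0352 v -0.0163 min -0.0352 max -0.0021
-0.02 54 0 s end 0.0009 v 0.0182 min -0.0207 max 0.0009
-0.04 41 -0.0017 s end -0.0891 v -0.0617 min -0.0891 max -0.0021
-0.04 41 0 s end -0.0558 v -0.0300 min -0.0558 max -0.0020
-0.04 48 -0.0017 s end -0.0432 v -0.0233 min -0.0432 max -0.0021
-0.04 48 0 s end -0.0087 v 0.0096 min -0.0175 max -0.0020
-0.04 54 -0.0017 s end -0.0028 v 0.0069 min -0.0205 max -0.0021
-0.04 54 0 s end 0.0333 v 0.0414 min -0.0140 max 0.0333
```

Run:
```python
from p2 import *
from cell import observe
print(observe()['joints'].round(3))
g0=np.array([.5405,-.2879]);y0=142.02
Dd=np.array([np.cos(d2(93.1)),np.sin(d2(93.1))])*.27
xy,yaw=path(g0,y0,-.04,53,11,Dd,7,20,-11)
for sl in(-.0025,-.0017,0): sim(xy,yaw,-.002,-.025,sl)
rows(xy,yaw,np.zeros(20),g0)
```

```text
[ 0.018  0.408  0.561  1.569 -0.226  1.23   1.526]
s end -0.0269 v -0.0155 min -0.0269 max -0.0021
s end -0.0101 v 0.0005 min -0.0213 max -0.0021
s end 0.0257 v 0.0347 min -0.0143 max 0.0257
1 [0.001, -0.003, 0.0, 0.018]
2 [0.004, -0.012, 0.0, 0.07]
3 [0.011, -0.026, 0.0, 0.152]
4 [0.02, -0.043, 0.0, 0.258]
5 [0.033, -0.061, 0.0, 0.379]
6 [0.05, -0.078, 0.0, 0.505]
7 [0.067, -0.091, 0.0, 0.625]
8 [0.083, -0.09, 0.0, 0.731]
9 [0.095, -0.063, 0.0, 0.813]
10 [0.101, -0.013, 0.0, 0.865]
11 [0.1, 0.055, 0.0, 0.883]
12 [0.088, 0.14, 0.0, 0.838]
13 [0.075, 0.23, 0.0, 0.792]
14 [0.063, 0.321, 0.0, 0.746]
15 [0.051, 0.407, 0.0, 0.7]
16 [0.047, 0.476, 0.0, 0.7]
17 [0.044, 0.53, 0.0, 0.7]
18 [0.043, 0.564, 0.0, 0.7]
19 [0.042, 0.575, 0.0, 0.7]
20 [0.042, 0.575, 0.0, 0.7]
```

Call:
{"fn": "drive_tool", "kwargs": {
  "increments": [
    {"grip":1,"tx":0.001,"ty":-0.003,"tz":0,"turn":0.018},
    {"grip":1,"tx":0.004,"ty":-0.012,"tz":0,"turn":0.07},
    {"grip":1,"tx":0.011,"ty":-0.026,"tz":0,"turn":0.152},
    {"grip":1,"tx":0.02,"ty":-0.043,"tz":0,"turn":0.258},
    {"grip":1,"tx":0.033,"ty":-0.061,"tz":0,"turn":0.379},
    {"grip":1,"tx":0.05,"ty":-0.078,"tz":0,"turn":0.505},
    {"grip":1,"tx":0.067,"ty":-0.091,"tz":0,"turn":0.625},
    {"grip":1,"tx":0.083,"ty":-0.09,"tz":0,"turn":0.731},
    {"grip":1,"tx":0.095,"ty":-0.063,"tz":0,"turn":0.813},
    {"grip":1,"tx":0.101,"ty":-0.013,"tz":0,"turn":0.865},
    {"grip":1,"tx":0.1,"ty":0.055,"tz":0,"turn":0.883},
    {"grip":1,"tx":0.088,"ty":0.14,"tz":0,"turn":0.838},
    {"grip":1,"tx":0.075,"ty":0.23,"tz":0,"turn":0.792},
    {"grip":1,"tx":0.063,"ty":0.321,"tz":0,"turn":0.746},
    {"grip":1,"tx":0.051,"ty":0.407,"tz":0,"turn":0.7},
    {"grip":1,"tx":0.047,"ty":0.476,"tz":0,"turn":0.7},
    {"grip":1,"tx":0.044,"ty":0.53,"tz":0,"turn":0.7},
    {"grip":1,"tx":0.043,"ty":0.564,"tz":0,"turn":0.7},
    {"grip":1,"tx":0.042,"ty":0.575,"tz":0,"turn":0.7},
    {"grip":1,"tx":0.042,"ty":0.575,"tz":0,"turn":0.7}
  ]
}}

```text
clock: 8.9
position: [0.5573, -0.0577, 0.2741]
ee_rot: [0.112, -3.14, 0.0]
force: [0.4, 0.1, -5.7]
width: 0.195
```

```bash
python3 m.py 4 pics/w7.png
```

```text
t 8.90 row 202.59(200-246) s -0.0152 | pos [ 0.5573 -0.0577  0.2741] yaw -175.92 slope(mrad,down+) -0.07 lat -0.30 Fz -5.7 w 0.195
t 8.95 row 203.00(201-246) s -0.0154 | pos [ 0.5573 -0.0588  0.2741] yaw -176.00 slope(mrad,down+) -0.11 lat -0.80 Fz -5.4 w 0.197
t 9.00 row 203.49(201-247) s -0.0157 | pos [ 0.5573 -0.0593  0.2741] yaw -176.06 slope(mrad,down+) -0.11 lat -0.96 Fz -5.0 w 0.195
t 9.05 row 203.53(201-246) s -0.0157 | pos [ 0.5573 -0.0595  0.2741] yaw -176.09 slope(mrad,down+) -0.14 lat -0.92 Fz -5.5 w 0.195
```

```bash
cat > p3.py <<'E'
from plan import *
GF=np.array([.4781,.2848]);YF=94.65
def seg(g0,y0,gf,yf,piv,T,Rr,N):
    W0=g0-grip([0,0],y0,piv);W1=gf-grip([0,0],yf,piv);i=np.arange(N+1)
    c=lambda a,b:(1-np.cos(np.pi*np.clip((i-a)/(b-a),0,1)))/2
    q,r=c(*T),c(*Rr);yaw=y0+(yf-y0)*r
    return np.array([grip(W0+(W1-W0)*a,y,piv) for a,y in zip(q,yaw)]),yaw
E
python3 - <<'E'
from p3 import *
g0=np.array([.5573,-.0596]);y0=183.9
res=[]
for piv in(-.03,0,.03):
 for yA in(150,140):
  for r0 in(5,8,11):
   for gA in((.54,.24),(.54,.29),(.51,.24),(.51,.29)):
    xy,yaw=seg(g0,y0,np.array(gA),yA,piv,(0,16),(r0,18),19)
    sA,vA=sim(xy,yaw,-.016,-.003,-.0019,False)
    for pB in(-.03,0,.03):
      xb,yb=seg(np.array(gA),yA,GF,YF,pB,(0,14),(0,14),15)
      sB,vB=sim(xb,yb,sA,vA,-.0019,False)
      res.append((abs(sB)+3*abs(vB-.01)+(abs(sA)>.03)*.1,piv,yA,r0,gA,pB,*np.round([sA,vA,sB,vB],4)))
for r in sorted(res,key=lambda r:r[0])[:12]: print(r)
E
```

```text
(np.float64(0.026613967243919248), 0, 150, 8, (0.51, 0.24), 0.03, np.float64(-0.0132), np.float64(0.0356), np.float64(0.0155), np.float64(0.0063))
(np.float64(0.027118736345646873), 0, 150, 8, (0.51, 0.24), 0, np.float64(-0.0132), np.float64(0.0356), np.float64(0.0158), np.float64(0.0062))
(np.float64(0.02762351154474633), 0, 150, 8, (0.51, 0.24), -0.03, np.float64(-0.0132), np.float64(0.0356), np.float64(0.016), np.float64(0.0061))
(np.float64(0.0378573645274928), -0.03, 140, 11, (0.54, 0.24), 0.03, np.float64(0.0156), np.float64(0.0465), np.float64(0.0337), np.float64(0.0086))
(np.float64(0.038175510480933636), -0.03, 140, 11, (0.54, 0.24), 0, np.float64(0.0156), np.float64(0.0465), np.float64(0.0339), np.float64(0.0086))
(np.float64(0.03841292165361568), -0.03, 140, 11, (0.54, 0.24), -0.03, np.float64(0.0156), np.float64(0.0465), np.float64(0.0341), np.float64(0.0086))
(np.float64(0.041227418064631975), -0.03, 150, 8, (0.51, 0.24), -0.03, np.float64(-0.0136), np.float64(0.0419), np.float64(0.0268), np.float64(0.0148))
(np.float64(0.041267894609455624), -0.03, 150, 8, (0.51, 0.24), 0, np.float64(-0.0136), np.float64(0.0419), np.float64(0.0265), np.float64(0.0149))
(np.float64(0.0413083236255313), -0.03, 150, 8, (0.51, 0.24), 0.03, np.float64(-0.0136), np.float64(0.0419), np.float64(0.0263), np.float64(0.015))
(np.float64(0.04192880915125423), 0.03, 150, 8, (0.51, 0.24), 0.03, np.float64(-0.0128), np.float64(0.0292), np.float64(0.0048), np.float64(-0.0024))
(np.float64(0.04243357825298171), 0.03, 150, 8, (0.51, 0.24), 0, np.float64(-0.0128), np.float64(0.0292), np.float64(0.005), np.float64(-0.0025))
(np.float64(0.042938353452081274), 0.03, 150, 8, (0.51, 0.24), -0.03, np.float64(-0.0128), np.float64(0.0292), np.float64(0.0053), np.float64(-0.0026))
```

Run:
```python
from p3 import *
g0=np.array([.5573,-.0596]);y0=183.9
xy,yaw=seg(g0,y0,np.array([.51,.24]),150,-.01,(0,16),(8,18),19)
for sl in(-.0025,-.0019,-.001):sim(xy,yaw,-.016,-.003,sl)
rows(xy,yaw,np.zeros(19),g0)
```

```text
s end -0.0245 v 0.0255 min -0.0360 max -0.0160
s end -0.0133 v 0.0377 min -0.0303 max -0.0133
s end 0.0034 v 0.0561 min -0.0227 max 0.0034
1 [-0.0, 0.007, 0.0, 0.0]
2 [-0.001, 0.027, 0.0, 0.0]
3 [-0.003, 0.06, 0.0, 0.0]
4 [-0.006, 0.105, 0.0, 0.0]
5 [-0.009, 0.159, 0.0, 0.0]
6 [-0.012, 0.221, 0.0, 0.0]
7 [-0.016, 0.288, 0.0, 0.0]
8 [-0.02, 0.358, 0.0, 0.0]
9 [-0.026, 0.428, 0.0, -0.014]
10 [-0.035, 0.496, 0.0, -0.054]
11 [-0.048, 0.56, 0.0, -0.116]
12 [-0.063, 0.617, 0.0, -0.195]
13 [-0.078, 0.666, 0.0, -0.282]
14 [-0.092, 0.705, 0.0, -0.37]
15 [-0.103, 0.732, 0.0, -0.449]
16 [-0.112, 0.744, 0.0, -0.511]
17 [-0.117, 0.748, 0.0, -0.551]
18 [-0.118, 0.749, 0.0, -0.565]
19 [-0.118, 0.749, 0.0, -0.565]
```

Call:
{"fn": "drive_tool", "kwargs": {
  "increments": [
    {"grip":1,"tx":0,"ty":0.007,"tz":0,"turn":0},
    {"grip":1,"tx":-0.001,"ty":0.027,"tz":0,"turn":0},
    {"grip":1,"tx":-0.003,"ty":0.06,"tz":0,"turn":0},
    {"grip":1,"tx":-0.006,"ty":0.105,"tz":0,"turn":0},
    {"grip":1,"tx":-0.009,"ty":0.159,"tz":0,"turn":0},
    {"grip":1,"tx":-0.012,"ty":0.221,"tz":0,"turn":0},
    {"grip":1,"tx":-0.016,"ty":0.288,"tz":0,"turn":0},
    {"grip":1,"tx":-0.02,"ty":0.358,"tz":0,"turn":0},
    {"grip":1,"tx":-0.026,"ty":0.428,"tz":0,"turn":-0.014},
    {"grip":1,"tx":-0.035,"ty":0.496,"tz":0,"turn":-0.054},
    {"grip":1,"tx":-0.048,"ty":0.56,"tz":0,"turn":-0.116},
    {"grip":1,"tx":-0.063,"ty":0.617,"tz":0,"turn":-0.195},
    {"grip":1,"tx":-0.078,"ty":0.666,"tz":0,"turn":-0.282},
    {"grip":1,"tx":-0.092,"ty":0.705,"tz":0,"turn":-0.37},
    {"grip":1,"tx":-0.103,"ty":0.732,"tz":0,"turn":-0.449},
    {"grip":1,"tx":-0.112,"ty":0.744,"tz":0,"turn":-0.511},
    {"grip":1,"tx":-0.117,"ty":0.748,"tz":0,"turn":-0.551},
    {"grip":1,"tx":-0.118,"ty":0.749,"tz":0,"turn":-0.565},
    {"grip":1,"tx":-0.118,"ty":0.749,"tz":0,"turn":-0.565}
  ]
}}

```text
clock: 11.0
position: [0.5096, 0.241, 0.274]
ee_rot: [-0.81, -3.035, 0.001]
force: [-1.1, 0.4, -4.9]
width: 0.193
```

```bash
python3 m.py 4 pics/w8.png
```

```text
t 11.00 row 208.13(202-247) s -0.0175 | pos [0.5096 0.241  0.274 ] yaw 150.10 slope(mrad,down+) -0.57 lat -0.85 Fz -4.9 w 0.193
t 11.05 row 205.13(200-247) s -0.0158 | pos [0.5098 0.2406 0.274 ] yaw 150.10 slope(mrad,down+) -0.39 lat -0.84 Fz -5.7 w 0.191
t 11.10 row 201.64(196-247) s -0.0139 | pos [0.51   0.2403 0.274 ] yaw 150.07 slope(mrad,down+) -0.33 lat -0.84 Fz -4.9 w 0.191
t 11.15 row 200.09(195-247) s -0.0131 | pos [0.5101 0.2401 0.274 ] yaw 150.05 slope(mrad,down+) -0.23 lat -0.80 Fz -5.9 w 0.196
```

```bash
cat > b.py <<'E'
from p3 import *
g0=np.array([.5101,.2401]);y0=150.05
for N,T,Rr in((17,(0,16),(0,16)),(17,(0,12),(0,16)),(17,(4,16),(0,16)),(17,(0,16),(0,12)),(19,(0,18),(0,18)),(19,(8,18),(0,18))):
  for v in(.02,.025,.03):
    xy,yaw=seg(g0,y0,GF,94.75,0,T,Rr,N);print(N,T,Rr,v,end=' ');sim(xy,yaw,-.013,v,-.0019)
E
python3 b.py
```

```text
17 (0, 16) (0, 16) 0.02 s end -0.0137 v -0.0182 min -0.0137 max -0.0051
17 (0, 16) (0, 16) 0.025 s end -0.0036 v -0.0112 min -0.0130 max -0.0002
17 (0, 16) (0, 16) 0.03 s end 0.0065 v -0.0042 min -0.0129 max 0.0069
17 (0, 12) (0, 16) 0.02 s end -0.0147 v -0.0184 min -0.0147 max -0.0056
17 (0, 12) (0, 16) 0.025 s end -0.0046 v -0.0115 min -0.0130 max -0.0009
17 (0, 12) (0, 16) 0.03 s end 0.0055 v -0.0045 min -0.0129 max 0.0060
17 (4, 16) (0, 16) 0.02 s end -0.0128 v -0.0180 min -0.0130 max -0.0044
17 (4, 16) (0, 16) 0.025 s end -0.0027 v -0.0110 min -0.0130 max 0.0005
17 (4, 16) (0, 16) 0.03 s end 0.0073 v -0.0041 min -0.0129 max 0.0078
17 (0, 16) (0, 12) 0.02 s end -0.0164 v -0.0199 min -0.0164 max -0.0057
17 (0, 16) (0, 12) 0.025 s end -0.0057 v -0.0129 min -0.0130 max -0.0012
17 (0, 16) (0, 12) 0.03 s end 0.0050 v -0.0060 min -0.0129 max 0.0060
19 (0, 18) (0, 18) 0.02 s end -0.0162 v -0.0208 min -0.0162 max -0.0047
19 (0, 18) (0, 18) 0.025 s end -0.0051 v -0.0139 min -0.0130 max 0.0003
19 (0, 18) (0, 18) 0.03 s end 0.0060 v -0.0071 min -0.0129 max 0.0074
19 (8, 18) (0, 18) 0.02 s end -0.0143 v -0.0203 min -0.0143 max -0.0036
19 (8, 18) (0, 18) 0.025 s end -0.0032 v -0.0135 min -0.0130 max 0.0016
19 (8, 18) (0, 18) 0.03 s end 0.0079 v -0.0066 min -0.0129 max 0.0090
```

```bash
cat > b.py <<'E'
from p3 import *
g0=np.array([.5101,.2401]);y0=150.05
for e in((.03,0),(.03,.02),(.05,0),(.05,.02)):
 for N,T,Rr in((16,(0,15),(0,15)),(16,(0,15),(3,15))):
  for v in(.02,.025,.03):
    xy,yaw=seg(g0,y0,GF+e,94.75,0,T,Rr,N);print(e,N,T,Rr,v,end=' ');sim(xy,yaw,-.013,v,-.0019)
xy,yaw=seg(g0,y0,GF+(.05,0),94.75,0,(0,15),(0,15),16)
i=np.arange(1,17);rows(xy,yaw,-.15*(1-np.cos(np.pi*np.clip((i-5)/10,0,1)))/2,g0)
E
python3 b.py
```

```text
(0.03, 0) 16 (0, 15) (0, 15) 0.02 s end 0.0230 v 0.0088 min -0.0130 max 0.0230
(0.03, 0) 16 (0, 15) (0, 15) 0.025 s end 0.0325 v 0.0159 min -0.0129 max 0.0325
(0.03, 0) 16 (0, 15) (0, 15) 0.03 s end 0.0420 v 0.0229 min -0.0129 max 0.0420
(0.03, 0) 16 (0, 15) (3, 15) 0.02 s end 0.0273 v 0.0145 min -0.0130 max 0.0273
(0.03, 0) 16 (0, 15) (3, 15) 0.025 s end 0.0374 v 0.0230 min -0.0129 max 0.0374
(0.03, 0) 16 (0, 15) (3, 15) 0.03 s end 0.0476 v 0.0314 min -0.0129 max 0.0476
(0.03, 0.02) 16 (0, 15) (0, 15) 0.02 s end 0.0125 v 0.0138 min -0.0130 max 0.0125
(0.03, 0.02) 16 (0, 15) (0, 15) 0.025 s end 0.0221 v 0.0209 min -0.0129 max 0.0221
(0.03, 0.02) 16 (0, 15) (0, 15) 0.03 s end 0.0316 v 0.0279 min -0.0129 max 0.0316
(0.03, 0.02) 16 (0, 15) (3, 15) 0.02 s end 0.0173 v 0.0184 min -0.0130 max 0.0173
(0.03, 0.02) 16 (0, 15) (3, 15) 0.025 s end 0.0274 v 0.0269 min -0.0129 max 0.0274
(0.03, 0.02) 16 (0, 15) (3, 15) 0.03 s end 0.0376 v 0.0354 min -0.0129 max 0.0376
(0.05, 0) 16 (0, 15) (0, 15) 0.02 s end 0.0468 v 0.0260 min -0.0130 max 0.0468
(0.05, 0) 16 (0, 15) (0, 15) 0.025 s end 0.0563 v 0
[... 652 characters left out ...]
min -0.0130 max 0.0438
(0.05, 0.02) 16 (0, 15) (3, 15) 0.025 s end 0.0540 v 0.0483 min -0.0129 max 0.0540
(0.05, 0.02) 16 (0, 15) (3, 15) 0.03 s end 0.0641 v 0.0568 min -0.0129 max 0.0641
1 [-0.0, 0.001, -0.0, -0.01]
2 [-0.0, 0.003, -0.0, -0.04]
3 [-0.0, 0.007, -0.0, -0.088]
4 [0.0, 0.013, -0.0, -0.152]
5 [0.001, 0.02, -0.0, -0.23]
6 [0.003, 0.03, -0.009, -0.318]
7 [0.006, 0.041, -0.036, -0.413]
8 [0.011, 0.053, -0.077, -0.509]
9 [0.016, 0.066, -0.13, -0.603]
10 [0.023, 0.078, -0.187, -0.691]
11 [0.029, 0.089, -0.245, -0.769]
12 [0.036, 0.099, -0.298, -0.834]
13 [0.041, 0.106, -0.339, -0.882]
14 [0.044, 0.11, -0.366, -0.912]
15 [0.045, 0.112, -0.375, -0.922]
16 [0.045, 0.112, -0.375, -0.922]
```

```bash
sed -i '3,6d' b.py; sed -i 's/(.05,0)/(.03,.015)/' b.py; python3 b.py
```

```text
1 [-0.001, 0.001, -0.0, -0.01]
2 [-0.002, 0.005, -0.0, -0.04]
3 [-0.005, 0.011, -0.0, -0.088]
4 [-0.008, 0.019, -0.0, -0.152]
5 [-0.011, 0.03, -0.0, -0.23]
6 [-0.014, 0.043, -0.009, -0.318]
7 [-0.016, 0.058, -0.036, -0.413]
8 [-0.017, 0.074, -0.077, -0.509]
9 [-0.016, 0.09, -0.13, -0.603]
10 [-0.015, 0.106, -0.187, -0.691]
11 [-0.012, 0.121, -0.245, -0.769]
12 [-0.01, 0.133, -0.298, -0.834]
13 [-0.007, 0.142, -0.339, -0.882]
14 [-0.006, 0.147, -0.366, -0.912]
15 [-0.005, 0.149, -0.375, -0.922]
16 [-0.005, 0.149, -0.375, -0.922]
```

Call:
{"fn": "drive_tool", "kwargs": {
  "increments": [
    {"grip":1,"tx":-0.001,"ty":0.001,"tz":0,"turn":-0.01},
    {"grip":1,"tx":-0.002,"ty":0.005,"tz":0,"turn":-0.04},
    {"grip":1,"tx":-0.005,"ty":0.011,"tz":0,"turn":-0.088},
    {"grip":1,"tx":-0.008,"ty":0.019,"tz":0,"turn":-0.152},
    {"grip":1,"tx":-0.011,"ty":0.03,"tz":0,"turn":-0.23},
    {"grip":1,"tx":-0.014,"ty":0.043,"tz":-0.009,"turn":-0.318},
    {"grip":1,"tx":-0.016,"ty":0.058,"tz":-0.036,"turn":-0.413},
    {"grip":1,"tx":-0.017,"ty":0.074,"tz":-0.077,"turn":-0.509},
    {"grip":1,"tx":-0.016,"ty":0.09,"tz":-0.13,"turn":-0.603},
    {"grip":1,"tx":-0.015,"ty":0.106,"tz":-0.187,"turn":-0.691},
    {"grip":1,"tx":-0.012,"ty":0.121,"tz":-0.245,"turn":-0.769},
    {"grip":1,"tx":-0.01,"ty":0.133,"tz":-0.298,"turn":-0.834},
    {"grip":1,"tx":-0.007,"ty":0.142,"tz":-0.339,"turn":-0.882},
    {"grip":1,"tx":-0.006,"ty":0.147,"tz":-0.366,"turn":-0.912},
    {"grip":1,"tx":-0.005,"ty":0.149,"tz":-0.375,"turn":-0.922},
    {"grip":1,"tx":-0.005,"ty":0.149,"tz":-0.375,"turn":-0.922}
  ]
}}

```text
clock: 12.8
position: [0.5082, 0.2996, 0.124]
ee_rot: [-2.127, -2.311, 0.001]
force: [-0.2, 0.3, -5.8]
width: 0.193
```

```bash
python3 m.py 4 pics/w9.png
```

```text
t 12.80 row 114.47(112-246) s 0.0312 | pos [0.5082 0.2996 0.124 ] yaw 94.73 slope(mrad,down+) 0.07 lat -1.06 Fz -5.8 w 0.193
t 12.85 row 111.00(108-246) s 0.0329 | pos [0.5086 0.2997 0.1246] yaw 94.74 slope(mrad,down+) -0.45 lat -0.21 Fz -6.0 w 0.194
t 12.90 row 108.45(106-247) s 0.0341 | pos [0.5087 0.2997 0.1249] yaw 94.74 slope(mrad,down+) -0.83 lat 0.26 Fz -5.5 w 0.190
t 12.95 row 105.49(103-245) s 0.0355 | pos [0.5088 0.2997 0.125 ] yaw 94.73 slope(mrad,down+) -1.06 lat 0.54 Fz -5.2 w 0.193
```

View pics/w9.png

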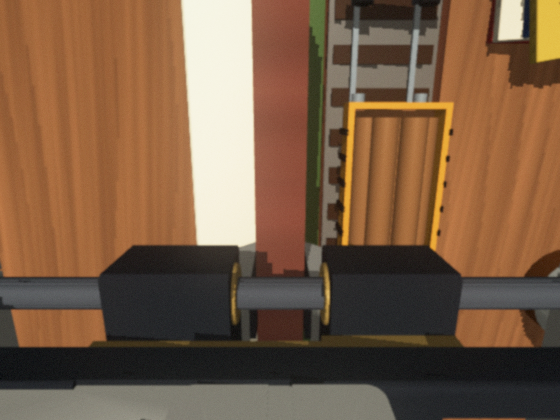

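The display hangs over the stand, with the stand's cream edge at cols 185–255. The wagon is at s ≈ +36 mm and drifting +27 mm/s. Next is a move back to the stand's middle with a small yaw bump that brakes the wagon.

```bash
cat > c.py <<'E'
from p3 import *
g0=np.array([.5088,.2997]);y0=94.73
def cp(N,A,T,B,piv=.036,gf=GF):
    i=np.arange(N+1);c=lambda a,b:(1-np.cos(np.pi*np.clip((i-a)/(b-a),0,1)))/2
    yaw=y0+A*(c(*B[:2])-c(*B[2:]))
    W0=g0-grip([0,0],y0,piv);W1=gf-grip([0,0],y0,piv)
    return np.array([grip(W0+(W1-W0)*a,y,piv) for a,y in zip(c(*T),yaw)]),yaw
if __name__=='__main__':
  for N,A,T,B in((10,0,(0,9),(0,4,4,9)),(10,12,(1,9),(0,4,4,9)),(10,18,(2,9),(0,5,4,9)),(10,18,(2,8),(0,4,4,9)),(12,24,(3,9),(0,5,5,11)),(12,24,(3,8),(0,5,5,11)),(14,30,(4,10),(0,6,7,13))):
   for piv in(.036,.06):
    xy,yaw=cp(N,A,T,B,piv);print(N,A,T,B,piv,end=' ');sim(xy,yaw,.036,.026,-.0019)
E
python3 c.py
```

```text
10 0 (0, 9) (0, 4, 4, 9) 0.036 s end 0.0631 v 0.0044 min 0.0361 max 0.0631
10 0 (0, 9) (0, 4, 4, 9) 0.06 s end 0.0631 v 0.0044 min 0.0361 max 0.0631
10 12 (1, 9) (0, 4, 4, 9) 0.036 s end 0.0617 v 0.0043 min 0.0361 max 0.0617
10 12 (1, 9) (0, 4, 4, 9) 0.06 s end 0.0578 v -0.0017 min 0.0361 max 0.0579
10 18 (2, 9) (0, 5, 4, 9) 0.036 s end 0.0566 v -0.0012 min 0.0361 max 0.0567
10 18 (2, 9) (0, 5, 4, 9) 0.06 s end 0.0498 v -0.0131 min 0.0361 max 0.0515
10 18 (2, 8) (0, 4, 4, 9) 0.036 s end 0.0532 v -0.0027 min 0.0361 max 0.0535
10 18 (2, 8) (0, 4, 4, 9) 0.06 s end 0.0443 v -0.0170 min 0.0361 max 0.0479
12 24 (3, 9) (0, 5, 5, 11) 0.036 s end 0.0505 v -0.0049 min 0.0361 max 0.0512
12 24 (3, 9) (0, 5, 5, 11) 0.06 s end 0.0355 v -0.0262 min 0.0355 max 0.0442
12 24 (3, 8) (0, 5, 5, 11) 0.036 s end 0.0530 v 0.0019 min 0.0361 max 0.0530
12 24 (3, 8) (0, 5, 5, 11) 0.06 s end 0.0380 v -0.0193 min 0.0361 max 0.0445
14 30 (4, 10) (0, 6, 7, 13) 0.036 s end 0.0511 v 0.0010 min 0.0361 max 0.0511
14 30 (4, 10) (0, 6, 7, 13) 0.06 s end 0.0279 v -0.0314 min 0.0279 max 0.0432
```

Run:
```python
from c import *
xy,yaw=cp(11,18,(2,8),(0,4,4,9),.042)
for sl in(-.0025,-.0019,-.001):sim(xy,yaw,.036,.026,sl)
rows(xy,yaw,-.0235*np.r_[0,0,0,prof(7,8)],g0)
```

```text
s end 0.0467 v -0.0146 min 0.0361 max 0.0502
s end 0.0503 v -0.0081 min 0.0361 max 0.0519
s end 0.0557 v 0.0016 min 0.0361 max 0.0557
1 [0.006, -0.006, -0.0, 0.044]
2 [0.02, -0.02, -0.0, 0.15]
3 [0.031, -0.034, -0.0, 0.256]
4 [0.023, -0.046, -0.003, 0.3]
5 [-0.0, -0.052, -0.011, 0.271]
6 [-0.031, -0.053, -0.023, 0.196]
7 [-0.058, -0.049, -0.036, 0.104]
8 [-0.073, -0.041, -0.048, 0.029]
9 [-0.077, -0.037, -0.056, 0.0]
10 [-0.077, -0.037, -0.059, 0.0]
11 [-0.077, -0.037, -0.059, 0.0]
```

Call:
{"fn": "drive_tool", "kwargs": {
  "increments": [
    {"grip":1,"tx":0.006,"ty":-0.006,"tz":0,"turn":0.044},
    {"grip":1,"tx":0.02,"ty":-0.02,"tz":0,"turn":0.15},
    {"grip":1,"tx":0.031,"ty":-0.034,"tz":0,"turn":0.256},
    {"grip":1,"tx":0.023,"ty":-0.046,"tz":-0.003,"turn":0.3},
    {"grip":1,"tx":0,"ty":-0.052,"tz":-0.011,"turn":0.271},
    {"grip":1,"tx":-0.031,"ty":-0.053,"tz":-0.023,"turn":0.196},
    {"grip":1,"tx":-0.058,"ty":-0.049,"tz":-0.036,"turn":0.104},
    {"grip":1,"tx":-0.073,"ty":-0.041,"tz":-0.048,"turn":0.029},
    {"grip":1,"tx":-0.077,"ty":-0.037,"tz":-0.056,"turn":0.001},
    {"grip":1,"tx":-0.077,"ty":-0.037,"tz":-0.059,"turn":0.001},
    {"grip":1,"tx":-0.077,"ty":-0.037,"tz":-0.059,"turn":0.001}
  ]
}}

```text
clock: 14.1
position: [0.4785, 0.2848, 0.1016]
ee_rot: [-2.125, -2.314, -0.003]
force: [-0.7, -0.5, -5.9]
width: 0.188
```

```bash
python3 m.py 4 pics/w10.png
python3 - <<'E'
from h import *
cv2.imwrite('pics/t10.png',get_image('top')[:,:,::-1]);s=observe();print(s['position'])
E
```

```text
t 14.10 row 69.06(66-229) s 0.0524 | pos [0.4785 0.2848 0.1016] yaw 94.88 slope(mrad,down+) -1.18 lat 1.16 Fz -5.9 w 0.188
t 14.15 row 69.65(66-229) s 0.0521 | pos [0.4786 0.2848 0.1017] yaw 94.85 slope(mrad,down+) -1.23 lat 1.29 Fz -5.8 w 0.195
t 14.20 row 70.64(67-231) s 0.0516 | pos [0.4786 0.2847 0.1017] yaw 94.82 slope(mrad,down+) -1.29 lat 1.29 Fz -6.0 w 0.190
t 14.25 row 71.65(68-231) s 0.0512 | pos [0.4786 0.2847 0.1017] yaw 94.80 slope(mrad,down+) -1.29 lat 1.18 Fz -5.3 w 0.194
[0.47838614 0.28474305 0.10159071]
```

Call:
{"fn": "drive_tool", "kwargs": {
  "increments": [
    {"grip":1,"tx":-0.001,"ty":0,"tz":-0.004,"turn":0},
    {"grip":1,"tx":-0.001,"ty":0,"tz":-0.008,"turn":0},
    {"grip":1,"tx":-0.001,"ty":0,"tz":-0.009,"turn":0}
  ]
}}

```text
clock: 14.65
position: [0.4781, 0.2847, 0.0989]
ee_rot: [-2.126, -2.312, -0.003]
force: [-5.0, -2.2, 12.5]
width: 0.192
```

```bash
python3 m.py 6 pics/w11.png;cp pics/t10.png pics/t10b.png
```

```text
t 14.65 row 82.73(79-239) s 0.0461 | pos [0.4781 0.2847 0.0989] yaw 94.79 slope(mrad,down+) -1.78 lat 1.06 Fz 12.5 w 0.192
t 14.70 row 84.09(81-241) s 0.0455 | pos [0.4781 0.2847 0.0989] yaw 94.79 slope(mrad,down+) -1.80 lat 1.12 Fz 7.4 w 0.193
t 14.75 row 85.72(82-242) s 0.0447 | pos [0.4782 0.2847 0.0989] yaw 94.79 slope(mrad,down+) -1.83 lat 1.24 Fz 7.2 w 0.189
t 14.80 row 87.07(84-243) s 0.0441 | pos [0.4782 0.2847 0.0989] yaw 94.79 slope(mrad,down+) -1.84 lat 1.25 Fz 7.5 w 0.196
t 14.85 row 88.65(85-244) s 0.0434 | pos [0.4782 0.2847 0.0989] yaw 94.79 slope(mrad,down+) -1.81 lat 1.32 Fz 7.7 w 0.195
t 14.90 row 90.06(87-245) s 0.0427 | pos [0.4782 0.2847 0.0989] yaw 94.79 slope(mrad,down+) -1.85 lat 1.24 Fz 7.2 w 0.191
```

Run:
```python
from p3 import *
g0=np.array([.4782,.2847]);y0=94.79;N=11;i=np.arange(N+1)
c=lambda a,b:(1-np.cos(np.pi*np.clip((i-a)/(b-a),0,1)))/2
for A in(20,24):
 for piv in(0,-.02,-.03,-.04,-.05):
  yaw=y0+A*(c(0,5)-c(5,10));W=g0-grip([0,0],y0,piv);xy=np.array([grip(W,y,piv) for y in yaw])
  print(A,piv,end=' ')
  for sl in(-.0019,-.0021): s,v=sim(xy,yaw,.042,-.0136,sl);print('  inf',s+10*v)
  if A==24 and piv==-.03: rows(xy,yaw,np.r_[.004,.008,.01,.01,.01,.01,.01,.008,.004,0,-.0008],g0)
```

```text
20 0 s end 0.0296 v -0.0116 min 0.0296 max 0.0420
  inf -0.08617930446780593
s end 0.0284 v -0.0138 min 0.0284 max 0.0420
  inf -0.10966337373116511
20 -0.02 s end 0.0376 v 0.0014 min 0.0366 max 0.0420
  inf 0.052082882764115844
s end 0.0364 v -0.0008 min 0.0360 max 0.0420
  inf 0.028598813500757724
20 -0.03 s end 0.0416 v 0.0079 min 0.0382 max 0.0420
  inf 0.12074339577154335
s end 0.0404 v 0.0057 min 0.0378 max 0.0420
  inf 0.097259326508185
20 -0.04 s end 0.0455 v 0.0144 min 0.0390 max 0.0455
  inf 0.1893481153030349
s end 0.0443 v 0.0122 min 0.0389 max 0.0443
  inf 0.16586404603967617
20 -0.05 s end 0.0495 v 0.0208 min 0.0393 max 0.0495
  inf 0.25794957669716145
s end 0.0483 v 0.0186 min 0.0392 max 0.0483
  inf 0.23446550743380318
24 0 s end 0.0356 v -0.0016 min 0.0355 max 0.0420
  inf 0.020025487510693423
s end 0.0344 v -0.0039 min 0.0344 max 0.0420
  inf -0.004325360288111313
24 -0.02 s end 0.0475 v 0.0180 min 0.0390 max 0.0475
  inf 0.22750770597587167
s end 0.0462 v 0.0157 min 0.0389 max 0.0462
  inf 0.2031568581770662
24 -0.03 s end 0.0533 v 0.0277 min 0.0394 max 0.0533
  inf 0.33033400203370117
s end 0.0521 v 0.0254 min 0.0393 max 0.0521
  inf 0.30598315423489697
1 [-0.002, -0.006, 0.01, 0.038]
2 [-0.007, -0.022, 0.02, 0.138]
3 [-0.011, -0.043, 0.025, 0.262]
4 [-0.012, -0.06, 0.025, 0.362]
5 [-0.012, -0.067, 0.025, 0.4]
6 [-0.012, -0.06, 0.025, 0.362]
7 [-0.011, -0.043, 0.025, 0.262]
8 [-0.007, -0.022, 0.02, 0.138]
9 [-0.002, -0.006, 0.01, 0.038]
10 [0.0, 0.0, 0.0, 0.0]
11 [0.0, 0.0, -0.002, 0.0]
24 -0.04 s end 0.0592 v 0.0374 min 0.0396 max 0.0592
  inf 0.4331680617859849
s end 0.0579 v 0.0351 min 0.0396 max 0.0579
  inf 0.40881721398718024
24 -0.05 s end 0.0650 v 0.0471 min 0.0399 max 0.0650
  inf 0.5359933540350649
s end 0.0637 v 0.0448 min 0.0398 max 0.0637
  inf 0.5116425062362608
```

Run:
```python
from p3 import *
g0=np.array([.4782,.2847]);y0=94.79;N=11;i=np.arange(N+1)
c=lambda a,b:(1-np.cos(np.pi*np.clip((i-a)/(b-a),0,1)))/2
A,piv=20,-.016
yaw=y0+A*(c(0,5)-c(5,10));W=g0-grip([0,0],y0,piv);xy=np.array([grip(W,y,piv) for y in yaw])
sim(xy,yaw,.042,-.0136,-.0018)
rows(xy,yaw,np.r_[.004,.008,.01,.01,.01,.01,.01,.008,.004,0,-.0008],g0)
```

```text
s end 0.0367 v -0.0000 min 0.0361 max 0.0420
1 [-0.001, -0.005, 0.01, 0.032]
2 [-0.002, -0.018, 0.02, 0.115]
3 [-0.002, -0.034, 0.025, 0.218]
4 [-0.001, -0.047, 0.025, 0.302]
5 [-0.001, -0.052, 0.025, 0.333]
6 [-0.001, -0.047, 0.025, 0.302]
7 [-0.002, -0.034, 0.025, 0.218]
8 [-0.002, -0.018, 0.02, 0.115]
9 [-0.001, -0.005, 0.01, 0.032]
10 [0.0, 0.0, 0.0, 0.0]
11 [0.0, 0.0, -0.002, 0.0]
```

Call:
{"fn": "drive_tool", "kwargs": {
  "increments": [
    {"grip":1,"tx":-0.001,"ty":-0.005,"tz":0.01,"turn":0.032},
    {"grip":1,"tx":-0.002,"ty":-0.018,"tz":0.02,"turn":0.115},
    {"grip":1,"tx":-0.002,"ty":-0.034,"tz":0.025,"turn":0.218},
    {"grip":1,"tx":-0.001,"ty":-0.047,"tz":0.025,"turn":0.302},
    {"grip":1,"tx":-0.001,"ty":-0.052,"tz":0.025,"turn":0.333},
    {"grip":1,"tx":-0.001,"ty":-0.047,"tz":0.025,"turn":0.302},
    {"grip":1,"tx":-0.002,"ty":-0.034,"tz":0.025,"turn":0.218},
    {"grip":1,"tx":-0.002,"ty":-0.018,"tz":0.02,"turn":0.115},
    {"grip":1,"tx":-0.001,"ty":-0.005,"tz":0.01,"turn":0.032},
    {"grip":1,"tx":0,"ty":0,"tz":0,"turn":0},
    {"grip":1,"tx":0,"ty":0,"tz":-0.002,"turn":0},
    {"grip":1,"tx":0,"ty":0,"tz":-0.002,"turn":0}
  ]
}}

```text
clock: 16.15
position: [0.4783, 0.2853, 0.0988]
ee_rot: [-2.123, -2.314, -0.005]
force: [-2.1, 1.9, 3.9]
width: 0.195
```

```bash
python3 m.py 8 pics/w12.png
```

```text
t 16.15 row 104.06(101-247) s 0.0362 | pos [0.4783 0.2853 0.0988] yaw 94.94 slope(mrad,down+) -2.87 lat 1.67 Fz 3.9 w 0.195
t 16.20 row 104.04(101-247) s 0.0362 | pos [0.4783 0.2853 0.0988] yaw 94.94 slope(mrad,down+) -2.97 lat 1.68 Fz 4.8 w 0.195
t 16.25 row 103.69(100-247) s 0.0363 | pos [0.4782 0.2853 0.0988] yaw 94.92 slope(mrad,down+) -3.01 lat 1.68 Fz 5.9 w 0.194
t 16.30 row 103.71(100-247) s 0.0363 | pos [0.4783 0.2853 0.0989] yaw 94.91 slope(mrad,down+) -3.07 lat 1.74 Fz 5.6 w 0.197
t 16.35 row 103.68(100-247) s 0.0363 | pos [0.4782 0.2853 0.0988] yaw 94.92 slope(mrad,down+) -3.07 lat 1.69 Fz 6.3 w 0.194
t 16.40 row 103.68(100-247) s 0.0363 | pos [0.4783 0.2853 0.0989] yaw 94.91 slope(mrad,down+) -3.08 lat 1.73 Fz 5.9 w 0.195
t 16.45 row 103.64(100-247) s 0.0364 | pos [0.4783 0.2853 0.0988] yaw 94.92 slope(mrad,down+) -3.06 lat 1.70 Fz 6.0 w 0.190
t 16.50 row 103.67(100-247) s 0.0363 | pos [0.4783 0.2853 0.0989] yaw 94.92 slope(mrad,down+) -3.06 lat 1.74 Fz 5.7 w 0.188
```

The display is seated and the wagon is at rest at s = +36 mm. I'll check the centring before letting go.

Run:
```python
from h import *
t=get_image('top')[:,:,::-1];c=get_image('scene')[:,:,::-1];cv2.imwrite('pics/t13.png',t);cv2.imwrite('pics/s13.png',c)
C=cam('top');S=cam('scene')
o=np.zeros((600,700,3),np.uint8);a=cv2.resize(t[205:285,130:260],None,fx=5,fy=5,interpolation=3)[:, :650]
o[:300,:488]=cv2.resize(a,(488,300));b=cv2.resize(c[205:300,290:425],None,fx=3.1,fy=3.1,interpolation=3);o[304:304+b.shape[0],:b.shape[1]]=b[:296]
cv2.imwrite('pics/chk.png',o)
y=np.radians(94.65);u=np.array([np.cos(y),np.sin(y)]);n=np.array([-u[1],u[0]])
for nm,im,K in(('top',t,C),('scene',c,S)):
    h=cv2.cvtColor(np.ascontiguousarray(im),cv2.COLOR_BGR2HSV)
    for name,dx,dy in(('+x end',1,0),('-x end',-1,0),('far -y',0,-1),('near +y',0,1)):
        # profile from plinth side to beyond stand edge on z=.024 plane, count cream run
        r=[]
        for k in np.linspace(-.03,.03,13):
            L=.1 if dy==0 else .03
            e=np.linspace(L,.2 if dy==0 else .1,400)
            base=np.array([.518,.288])
            P=np.array([base+(dx*q*u+k*n if dy==0 else dy*q*n+k*2*u) for q in e])
            px=np.round(proj(np.c_[P,np.full(len(P),.024)],K)).astype(int)
            hv=h[px[:,1],px[:,0]];m=(hv[:,1]<75)&(hv[:,2]>110);w=np.where(m)[0]
            if len(w)>4: r.append((e[w.min()],e[w.max()]))
        if r: print(nm,name,np.median(r,0).round(4),len(r))
```

```text
top +x end [0.1594 0.1704] 12
top -x end [0.1378 0.1637] 13
top far -y [0.0353 0.0716] 10
top near +y [0.0544 0.0756] 7
scene +x end [0.1028 0.1649] 13
scene -x end [0.1519 0.1662] 13
scene far -y [0.0495 0.0807] 13
scene near +y [0.0668 0.0768] 7
```

View pics/chk.png

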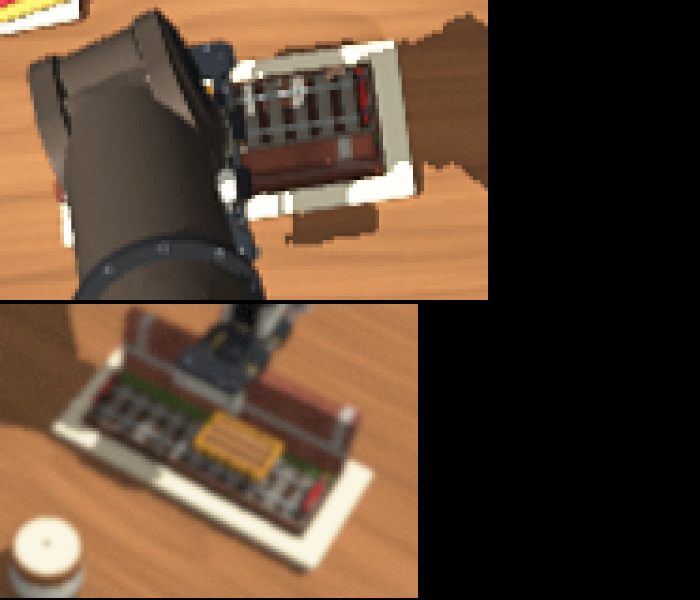

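The display is parallel to the stand, with cream showing on all sides. In the scene crop the plinth's front corners are near (88,415) and (300,533). I'll cast those as rays.

Run:
```python
from h import *
y=np.radians(94.65);u=np.array([np.cos(y),np.sin(y)]);n=np.array([-u[1],u[0]]);M=np.c_[u,n]
S=cam('scene');T=cam('top')
q=lambda p:(290+p[0]/3.1,205+(p[1]-304)/3.1)
k=lambda p:(130+p[0]*650/488/5,205+p[1]*400/300/5)
for z in(.024,.04):
    print(z,'plinth',((ray([q((88,415)),q((300,533))],z,S)-[.518,.288])@M).round(4).tolist())
print('stand',((ray([q((55,430)),q((308,568)),q((372,475))],.024,S)-[.518,.288])@M).round(4).tolist())
print('top: wall -x end at z.112',((ray([k((384,160))],.112,T)-[.518,.288])@M).round(4),'stand corners',((ray([k((418,193)),k((396,42))],.024,T)-[.518,.288])@M).round(4).tolist())
# predicted pixels of ideal plinth top corners for comparison
P=np.array([[*( np.array([.518,.288])+M@[a,b]),.04] for a,b in((-.14,-.055),(.14,-.055))]);pp=proj(P,S);print('ideal crop px',((pp-[290,205])*3.1+[0,304]).round(0).tolist())
m=np.array([.4783,.2853]);print('grip-based centre offset',(m-.04*np.array([np.cos(np.radians(184.75)),np.sin(np.radians(184.75))])-[.518,.288])@M)
```

```text
0.024 plinth [[-0.1394, -0.0369], [0.1342, -0.0437]]
0.04 plinth [[-0.1334, -0.0478], [0.1366, -0.0546]]
stand [[-0.1591, -0.0769], [0.1605, -0.0784], [0.1659, 0.0708]]
top: wall -x end at z.112 [[-0.1463  0.0542]] stand corners [[-0.1674, 0.0763], [-0.1656, -0.0703]]
ideal crop px [[80.0, 417.0], [303.0, 535.0]]
grip-based centre offset [ 0.00059713 -0.00021173]
```

Call:
{"fn": "drive_tool", "kwargs": {
  "increments": [
    {"grip":1,"tx":0,"ty":0,"tz":0,"turn":0},
    {"grip":1,"tx":0,"ty":0,"tz":0,"turn":0},
    {"grip":1,"tx":0,"ty":0,"tz":0,"turn":0}
  ],
  "newtons": 10
}}

```text
clock: 16.95
position: [0.4784, 0.285, 0.0988]
ee_rot: [-2.123, -2.314, -0.005]
force: [0.3, -0.4, -1.6]
width: 0.197
```

```bash
python3 m.py 3
```

```text
t 16.95 row 103.05(100-246) s 0.0366 | pos [0.4784 0.285  0.0988] yaw 94.93 slope(mrad,down+) -2.90 lat 1.74 Fz -1.6 w 0.197
t 17.00 row 103.05(100-246) s 0.0366 | pos [0.4783 0.2851 0.0988] yaw 94.93 slope(mrad,down+) -2.87 lat 1.71 Fz -0.9 w 0.199
t 17.05 row 103.05(100-246) s 0.0366 | pos [0.4783 0.285  0.0988] yaw 94.92 slope(mrad,down+) -2.81 lat 1.69 Fz -1.2 w 0.191
```

Still at rest. Open slightly and rise.

Call:
{"fn": "drive_tool", "kwargs": {
  "increments": [
    {"grip":0.55,"tx":0,"ty":0,"tz":0,"turn":0},
    {"grip":0.4,"tx":0,"ty":0,"tz":0,"turn":0},
    {"grip":0.25,"tx":0,"ty":0,"tz":0,"turn":0},
    {"grip":0.1,"tx":0,"ty":0,"tz":0,"turn":0},
    {"grip":0.1,"tx":0,"ty":0,"tz":0,"turn":0},
    {"grip":0.1,"tx":0,"ty":0,"tz":0.02,"turn":0},
    {"grip":0.1,"tx":0,"ty":0,"tz":0.06,"turn":0},
    {"grip":0.1,"tx":0,"ty":0,"tz":0.12,"turn":0},
    {"grip":0.1,"tx":0,"ty":0,"tz":0.2,"turn":0},
    {"grip":0.1,"tx":0,"ty":0,"tz":0.28,"turn":0},
    {"grip":0.1,"tx":0,"ty":0,"tz":0.36,"turn":0},
    {"grip":0.1,"tx":0,"ty":0,"tz":0.42,"turn":0},
    {"grip":0.1,"tx":0,"ty":0,"tz":0.45,"turn":0},
    {"grip":0.1,"tx":0,"ty":0,"tz":0.45,"turn":0},
    {"grip":0.1,"tx":0,"ty":0,"tz":0.45,"turn":0}
  ]
}}

```text
clock: 18.6
position: [0.4779, 0.2849, 0.278]
ee_rot: [-2.123, -2.314, -0.003]
force: [0.3, -0.5, -0.5]
width: 0.452
```

```bash
cat > f.py <<'E'
from h import *
u=0
for i in range(6):
    s=observe();im=np.ascontiguousarray(get_image('wrist')[:,:,::-1]);C=cam('wrist',s)
    h=cv2.cvtColor(im,cv2.COLOR_BGR2HSV);m=cv2.inRange(h,(16,110,110),(38,255,255));m[248:]=0;m[:,:285]=0;m[:,370:]=0
    p=m.sum(1)/255.;r=np.where(p>25)[0];b=[q for q in r if q<r.min()+10] if len(r) else []
    print(s['clock'],s['position'].round(4),'front bar row',np.average(b,weights=p[b]).round(2) if len(b) else None,r.min() if len(r) else 0,r.max() if len(r) else 0,s['force'].round(1))
cv2.imwrite('pics/end.png',im);np.save('se.npy',s,allow_pickle=True)
E
python3 f.py
```

```text
18.6 [0.4779 0.2849 0.278 ] front bar row 109.51 108 189 [ 0.3 -0.5 -0.5]
18.65 [0.4777 0.2847 0.2775] front bar row 109.5 108 189 [-1.5 -0.1  0.2]
18.7 [0.4776 0.2847 0.2774] front bar row 109.13 107 189 [-0.4 -0.5 -0.4]
18.75 [0.4777 0.2847 0.2774] front bar row 109.12 107 189 [-0.8  0.   0.3]
18.8 [0.4778 0.2847 0.2776] front bar row 109.13 107 189 [-0.1  0.5 -0.2]
18.85 [0.478  0.2848 0.2778] front bar row 109.51 108 189 [1.  0.2 0.3]
```

View pics/end.png

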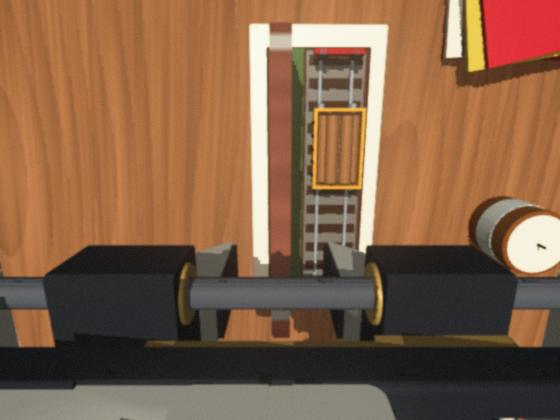

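The wrist view shows the display on the stand, with cream at cols 250–270 and 370–387 and above row 48. The wagon is at rows 107–189. I'll wait two seconds, check that it stands still, and check the margins.

Call:
{"fn": "drive_tool", "kwargs": {
  "increments": [
    {"grip":0.1,"tx":0,"ty":0,"tz":0,"turn":0},
    {"grip":0.1,"tx":0,"ty":0,"tz":0,"turn":0},
    {"grip":0.1,"tx":0,"ty":0,"tz":0,"turn":0},
    {"grip":0.1,"tx":0,"ty":0,"tz":0,"turn":0},
    {"grip":0.1,"tx":0,"ty":0,"tz":0,"turn":0},
    {"grip":0.1,"tx":0,"ty":0,"tz":0,"turn":0},
    {"grip":0.1,"tx":0,"ty":0,"tz":0,"turn":0},
    {"grip":0.1,"tx":0,"ty":0,"tz":0,"turn":0},
    {"grip":0.1,"tx":0,"ty":0,"tz":0,"turn":0},
    {"grip":0.1,"tx":0,"ty":0,"tz":0,"turn":0},
    {"grip":0.1,"tx":0,"ty":0,"tz":0,"turn":0},
    {"grip":0.1,"tx":0,"ty":0,"tz":0,"turn":0},
    {"grip":0.1,"tx":0,"ty":0,"tz":0,"turn":0},
    {"grip":0.1,"tx":0,"ty":0,"tz":0,"turn":0},
    {"grip":0.1,"tx":0,"ty":0,"tz":0,"turn":0},
    {"grip":0.1,"tx":0,"ty":0,"tz":0,"turn":0},
    {"grip":0.1,"tx":0,"ty":0,"tz":0,"turn":0},
    {"grip":0.1,"tx":0,"ty":0,"tz":0,"turn":0},
    {"grip":0.1,"tx":0,"ty":0,"tz":0,"turn":0},
    {"grip":0.1,"tx":0,"ty":0,"tz":0,"turn":0}
  ]
}}

```text
clock: 20.9
position: [0.4781, 0.2848, 0.278]
ee_rot: [-2.124, -2.314, -0.003]
force: [1.4, 0.2, 0.8]
width: 0.451
```

```bash
python3 f.py
python3 - <<'E'
from h import *
s=np.load('se.npy',allow_pickle=True).item();C=cam('wrist',s);im=cv2.imread('pics/end.png');h=cv2.cvtColor(im,cv2.COLOR_BGR2HSV)
cream=(h[...,1]<75)&(h[...,2]>150)
y=np.radians(94.65);u=np.array([np.cos(y),np.sin(y)]);M=np.c_[u,[-u[1],u[0]]];c0=np.array([.518,.288])
col=np.where(cream[:80,335])[0];print('stand end/ plinth end rows',col.min(),col.max())
print('+x: stand',((ray([(335,col.min())],.024,C)-c0)@M)[0,0].round(4),'plinth',((ray([(335,col.max()+1)],.04,C)-c0)@M)[0,0].round(4))
for r in(120,170,220):
    w=np.where(cream[r,355:400])[0]+355;l=np.where(cream[r,240:275])[0]+240
    print(r,'far: plinth',((ray([(w.min(),r)],.04,C)-c0)@M)[0,1].round(4),'stand',((ray([(w.max()+1,r)],.024,C)-c0)@M)[0,1].round(4),'| near: stand',((ray([(l.min(),r)],.024,C)-c0)@M)[0,1].round(4),'wall back',((ray([(l.max()+1,r)],.136,C)-c0)@M)[0,1].round(4))
e=ray([(281,336)],.136,C);e2=ray([(280,25)],.136,C);print('wall ends',((e-c0)@M)[0].round(4),((e2-c0)@M)[0].round(4))
E
```

```text
20.9 [0.4781 0.2848 0.278 ] front bar row 109.23 107 189 [1.4 0.2 0.8]
20.95 [0.4781 0.2848 0.278 ] front bar row 109.19 107 189 [ 0.1  0.4 -0.4]
21.0 [0.4781 0.2848 0.278 ] front bar row 109.52 108 189 [-0.1 -0.3  0.4]
21.05 [0.4781 0.2848 0.278 ] front bar row 109.24 107 189 [-0.2 -0.4  0.4]
21.1 [0.4781 0.2848 0.278 ] front bar row 109.5 108 189 [0.1 0.6 0.1]
21.15 [0.4781 0.2848 0.278 ] front bar row 109.24 107 189 [ 0.7 -0.2 -0.6]
stand end/ plinth end rows 24 76
+x: stand 0.1659 plinth 0.111
120 far: plinth -0.055 stand -0.0748 | near: stand 0.0735 wall back 0.0513
170 far: plinth -0.0542 stand -0.0758 | near: stand 0.0744 wall back 0.0506
220 far: plinth -0.0546 stand -0.0744 | near: stand 0.0742 wall back 0.0508
wall ends [-0.1381  0.0385] [0.1391 0.0408]
```

```bash
python3 -c "
from cell import *
print(sign_off())"
```

```text
the job is handed in; nothing more can be done
None
```

I gripped the display by the top of its wall at 60 N, lifted it and carried it to the stand. I turned it roughly across the direction of travel so the carry did not push the wagon along its track. The wagon drifted at up to about 30 mm/s on the way, so I steered it back with timed turns and moves.

I set the display down, found the wagon still rolling slowly, and lifted it about a centimetre for one short turn that stopped it. Then I set it down again, opened the fingers and rose clear. I handed in at about 21 s of the 61 s.

**Last checks**
- **Position:** the display is centred on the stand to about 2 mm. Its wall ends are at −138 and +139 mm, and its front edge is at −55 mm. It is parallel to the stand within about 0.3°.
- **Wagon:** it is standing still at about +36 mm. Its position in the image changed by less than half a pixel over the 2.5 s after release. The largest offset I measured on the way was 52 mm; the motion model also stayed within 76 mm between looks.
- **Robot:** it is clear of everything and feels no contact force.

**Disagreements**
- One automatic reading of the plinth's +x end gave 111 mm instead of 140. I took it for bright sleepers mistaken for the stand's cream top, because the wall ends and the grip position both agreed with a centred display.
- One command was refused for a missing value and moved nothing.
- I steered clear of the other objects but did not measure them again after the carry.

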